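# Restock the sauce-bottle station and set its guard

## Task

Restock the sauce station: swing its clear guard up upright, out of the way, stand the used bottles (open neck, no nozzle) upright in the steel wash-up tray, and stand every full bottle (with a nozzle) upright and fully down in the station's holes, including the one already there. Only then bring the guard down to its service angle, 40 degrees above level, and make sure it stays there when you let go. Leave the pepper mill, ramekin, bowl and spatula where they are.

Things in the scene. Friction and masses are not known exactly. Their poses are not given: they have to be found in the camera images.
- station: Sauce station: fixed black plastic block 150 mm deep (x), 300 wide (y), 40 high, with a row of four round holes 56 mm across, 30 deep (floor 10 mm above the worktop) at x = -25, y = -105, -35, 35, 105 mm. Origin: centre of its underside; x away from its front, z up. Steel posts 8 mm thick, 155 high at x = 70, y = +-154 mm carry the guard. Its place and yaw (up to 0.12 rad) vary.
- hole0 (a point): Centre of the mouth of hole 0 (station y = -105 mm), at the top face, 40 mm above the worktop.
- hole1 (a point): Centre of the mouth of hole 1 (station y = -35 mm), at the top face, 40 mm above the worktop.
- hole2 (a point): Centre of the mouth of hole 2 (station y = 35 mm), at the top face, 40 mm above the worktop.
- hole3 (a point): Centre of the mouth of hole 3 (station y = 105 mm), at the top face, 40 mm above the worktop.
- guard (a joint): Angle of the clear guard in rad: 0 = level over the bottles, grows as its front edge is raised; pi/2 = upright, stop at 1.92 (leaning back); 40 degrees = 0.698. Starts at 0 to 0.35. Stiff pivots (0.8 N m of friction; the guard weighs 0.25 to 0.47 kg): some 3 to 8 N at the handle moves it, and it stays where it is let go.
- guard_hinge (a point): Middle of the guard's pivot axis (along station y), 145 mm above the worktop, at station x = 70 mm. The guard is a clear plate 282 mm wide (y), 5 mm thick, reaching 155 mm from this axis to a 12 by 8 mm aluminium trim along its front edge.
- guard_handle (a point): Middle of the guard's handle: a round steel bar 10 mm thick, 110 mm long along station y, 190 mm from the pivot axis in the plane of the guard, held by an arm at each end, with a 30 mm gap between bar and guard edge. Guard level: in front of the station, 145 mm high; guard upright: on top, 335 mm high.
- used1: A used squeeze bottle without nozzle: off-white plastic, round body 52 mm across up to 74 mm height, open threaded neck 38 mm across up to 89 mm, 35 to 70 g. Origin: centre of its underside; z along the bottle. Starts in a hole of the station. Two or three of used1 to used3 are present (absent: None).
- used2: A used squeeze bottle without nozzle: off-white plastic, round body 52 mm across up to 74 mm height, open threaded neck 38 mm across up to 89 mm, 35 to 70 g. Origin: centre of its underside; z along the bottle. Starts in a hole of the station. Two or three of used1 to used3 are present (absent: None).
- used3: A used squeeze bottle without nozzle: off-white plastic, round body 52 mm across up to 74 mm height, open threaded neck 38 mm across up to 89 mm, 35 to 70 g. Origin: centre of its underside; z along the bottle. Starts in a hole of the station. Two or three of used1 to used3 are present (absent: None).
- fresh1: A full squeeze bottle with nozzle: off-white plastic, round body 52 mm across up to 74 mm height, collar 43 mm across up to 88 mm, conical nozzle up to 114 mm, 100 to 185 g. Origin: centre of its underside; z along the bottle. Starts standing on the white mat. Two or three of fresh1 to fresh3 are present (absent: None).
- fresh2: A full squeeze bottle with nozzle: off-white plastic, round body 52 mm across up to 74 mm height, collar 43 mm across up to 88 mm, conical nozzle up to 114 mm, 100 to 185 g. Origin: centre of its underside; z along the bottle. Starts standing on the white mat. Two or three of fresh1 to fresh3 are present (absent: None).
- fresh3: A full squeeze bottle with nozzle: off-white plastic, round body 52 mm across up to 74 mm height, collar 43 mm across up to 88 mm, conical nozzle up to 114 mm, 100 to 185 g. Origin: centre of its underside; z along the bottle. Starts standing on the white mat. Two or three of fresh1 to fresh3 are present (absent: None).
- kept: A full squeeze bottle with nozzle, same as fresh1 to fresh3, which already stands in one of the station's holes and is to remain in the station.
- mat: White plastic mat 230 by 230 mm, 2 mm thick, lying fixed on the worktop; origin at the centre of its underside. It is left or right of the station, the tray on the other side.
- tray: Steel wash-up tray, fixed, 265 mm (x) by 162 mm (y) outside, 40 mm high, walls and floor 4 mm (a bottle stands 4 mm above the worktop in it). Origin: centre of its underside. Empty at the start.
- mill: Wooden pepper mill, 180 mm tall, 58 mm foot, behind the station; bystander. Origin: centre of its foot.
- ramekin: White ceramic ramekin, 84 mm across, 45 mm high, behind the station; bystander. Origin: centre of its underside.
- bowl: Steel bowl, 150 mm across, 65 mm high, behind the station; bystander. Origin: centre of its underside.
- spatula: Spatula lying on the worktop in front of the station; bystander. Origin: underside, near its middle.
There are look-alikes about, which are no part of the job. Leave any blue or purple look-alike of the fresh3 alone.

How it is judged:
On the way, in this order (a step that is already met when the one before it is completed fails the run):
1. the guard is swung up upright (75 degrees or more above level) (value of joint guard above 1.31 rad), for 0.2 s.
2. with the guard still up, every used bottle stands in the tray and every full bottle stands fully down in a hole (value of joint guard above 1.2 rad and x of fresh1 in the frame of station between -0.045 and -0.005 m and y of fresh1 in the frame of station between -0.125 and 0.125 m and z of each of fresh1, fresh2, fresh3, kept in the frame of station below 0.02 m and angle between each of fresh1, fresh2, fresh3, kept, used1, used2, used3's own z axis and vertical below 0.2 rad and linear speed of each of fresh1, fresh2, fresh3, kept, used1, used2, used3 below 0.03 m/s and x of fresh2 in the frame of station between -0.045 and -0.005 m and y of fresh2 in the frame of station between -0.125 and 0.125 m and x of fresh3 in the frame of station between -0.045 and -0.005 m and y of fresh3 in the frame of station between -0.125 and 0.125 m and x of kept in the frame of station between -0.045 and -0.005 m and y of kept in the frame of station between -0.125 and 0.125 m and x of used1 in the frame of tray between -0.13 and 0.13 m and y of used1 in the frame of tray between -0.079 and 0.079 m and z of each of used1, used2, used3 in the frame of tray below 0.014 m and x of used2 in the frame of tray between -0.13 and 0.13 m and y of used2 in the frame of tray between -0.079 and 0.079 m and x of used3 in the frame of tray between -0.13 and 0.13 m and y of used3 in the frame of tray between -0.079 and 0.079 m), for 0.3 s.
3. the guard is at 40 degrees above level, within 4 degrees, and stays there untouched for a second (value of joint guard between 0.628 and 0.768 rad and velocity of joint guard between -0.02 and 0.02 rad/s and contact force between each of the arm, the fingers and station below 0.1 N), for 1 s.
At the end, for the whole second after the job is handed in: The guard stands still at 40 degrees above level (within 4 degrees) with nothing touching it; every full bottle present stands upright (within 0.2 rad) in a hole, its underside less than 20 mm above the worktop; every used bottle present stands upright on the floor of the tray; all at rest (all of step 3 and x of fresh1 in the frame of station between -0.045 and -0.005 m and y of fresh1 in the frame of station between -0.125 and 0.125 m and z of each of fresh1, fresh2, fresh3, kept in the frame of station below 0.02 m and angle between each of fresh1, fresh2, fresh3, kept, used1, used2, used3's own z axis and vertical below 0.2 rad and linear speed of each of fresh1, fresh2, fresh3, kept, used1, used2, used3 below 0.03 m/s and x of fresh2 in the frame of station between -0.045 and -0.005 m and y of fresh2 in the frame of station between -0.125 and 0.125 m and x of fresh3 in the frame of station between -0.045 and -0.005 m and y of fresh3 in the frame of station between -0.125 and 0.125 m and x of kept in the frame of station between -0.045 and -0.005 m and y of kept in the frame of station between -0.125 and 0.125 m and x of used1 in the frame of tray between -0.13 and 0.13 m and y of used1 in the frame of tray between -0.079 and 0.079 m and z of each of used1, used2, used3 in the frame of tray below 0.014 m and x of used2 in the frame of tray between -0.13 and 0.13 m and y of used2 in the frame of tray between -0.079 and 0.079 m and x of used3 in the frame of tray between -0.13 and 0.13 m and y of used3 in the frame of tray between -0.079 and 0.079 m).
It fails at once if the mill is moved more than 30 mm (distance of mill from where it was at the start of the episode above 0.03 m).
It fails at once if the ramekin is moved more than 30 mm (distance of ramekin from where it was at the start of the episode above 0.03 m).
It fails at once if the bowl is moved more than 30 mm (distance of bowl from where it was at the start of the episode above 0.03 m).
It fails at once if the spatula is moved more than 30 mm (distance of spatula from where it was at the start of the episode above 0.03 m).
Of used1, used2, used3 only 2 to 3 are there at a start; the rules pass over those that are not, and their reading is None.
Of fresh1, fresh2, fresh3 only 2 to 3 are there at a start; the rules pass over those that are not, and their reading is None.
At some moment in a run one of fresh1, fresh2, fresh3 may be knocked a few centimetres aside while the robot is not near it.
It also fails if it takes over 210 s, if anything falls off the work surface, if the arm or the gripper's body presses on something with over 40 N, if the wrist force passes 120 N, or if a joint passes its speed limit or range.

## Robot

A 6-joint arm with a two-finger parallel gripper is mounted at the origin on the work surface. World frame = base frame: x ahead of the robot, y to its left, z up, the work surface at z = 0. Lengths are in m, angles in rad, forces in N, time in s.
With the tool pointing down it reaches from about 0.425 to 0.95 m from the base axis. Payload 3.5 kg.
Tool frame: the origin (TCP) lies at the very end of the fingers, on their centre line; the grasp point (between the pads) lies 19 mm behind it; z points along the fingers, y is the line along which they close (so a half turn about z gives the same grasp; the last joint's range is limited). The gripper opens to 85 mm and grips with 20 to 120 N. Pads are 22 mm wide; open, the fingers measure 114 mm over their backs; the gripper's body (76 mm by 85 mm) begins 54 mm behind the grasp point. The pads swing forward as they close: fully open they stand 13 mm farther back than shut.
Start: joints at [1.146, 0.286, 1.577, -0, 1.279, -0.15], TCP at [0.183, 0.65, 0.231] pointing down, gripper open.
Joint ranges: [-2.77, 2.77], [-0.9, 2.22], [0.21, 2.48], [-1.53, 4.67], [0.24, 2.81], [-2.84, 2.84]. Speed limits (rad/s): [2.79, 2.79, 3.14, 3.14, 3.14, 3.14].

## Interface

Orientations are given as a rotation vector (axis times angle).
In Python, from plant import read_state, camera, calibration, hand_in gives the robot as it stands. The module is installed in compiled form; this text tells all that it offers.
- The arm moves only by the tool drive_tool, never from a script. Its argument "series" is a list of rows, each a list of 7 numbers: the shift along the tool's x, y, z as a fraction of full scale, then the turn, a rotation vector about the tool's x, y, z as a fraction of full scale, then the gripper's target within -1 to 1 (shut at 1, half-way at 0, fully open at -1). In form: [[dx, dy, dz, wx, wy, wz, jaw], ...]. A call has 1 to 20 rows; each row shifts and turns the commanded pose from where the row before left it, along the tool's axes as they then stand; what a row does not reach is not made up. Full scale, the value 1, is 0.03 m for a shift and 90 degrees for a turn. A row lasts 1/10 s, in which the tool goes at most 50 mm and 8.59 degrees, less where a joint would pass 70% of its speed; a pose out of reach is approached as far as the arm can. A call with a number of a shift or a turn outside -1 to 1 is refused whole. A call with a gripper value outside its range is refused whole. The fingers move at their own pace and stop on an object; the grip force is fixed at half the most. Time passes only in rows, so rows that do not move let the fingers close. It gives the time, the measured TCP pose, the force, the opening and the grip force at its end, in the units of the state.
- read_state(): the state, without advancing time (a new reading comes with each control period).
- camera(name): name is "scene" or "top" or "wrist"; returns the picture (480x640x3 uint8, red, green, blue); there is no depth.
- calibration(name): a dict with "camera_matrix" (3x3 intrinsics, pixels), "k1" (the pictures are not rectified: a ray, as slopes to the right and down, at radius r is drawn at 1 + k1 r^2 times it, then the intrinsics apply), "R" (3x3) and "t" (3): a world point X has camera coordinates R X + t. Camera axes: x right, y down, z forward; pixel columns grow to the right and rows downward; lengths in m; the calibration is good to about 2 mm. A picture is of the moment at which its call begins: read the wrist's pose just before it. calibration takes no time and is no camera call; for the wrist camera it gives the pose at the moment of the call.
- hand_in(): hands the job in; it is judged then, once.
The state is a dict: "time": time; "q": joint angles; "joint_vel": joint speeds; "joint_efforts": joint torques, N m; "tool_pos": TCP position; "ee_rot": TCP orientation; "force": force on the tool from outside, world axes, zero at the start; "torque": the same for the moment, N m; "finger_gap": finger opening in m; "grasp_force": force on a finger pad.
Only numpy, scipy, OpenCV 4.12 (cv2) and the standard library are available. Lean on these libraries where they do the work, as an engineer would, in place of code of your own. Each camera call takes 0.05 s, during which the arm holds its last target. There are 200 camera calls.

## Working session

There is one attempt and no reset: what is moved stays moved. The work goes in short steps, Python scripts to look and compute and a tool call to move; the robot and the scene stay as the last step left them, time stands still between calls to the robot, and variables do not carry over. Pictures are saved under pics/ and viewed, at most 14 in all, crops included, and the job is handed in when it is done.

Besides the shell and the picture viewer there is one more tool, called after "Call:" as a command line: name --pt "numbers of a row" for each row, then --argument value for the rest. drive_tool: Moves the arm, as the interface text tells. Its arguments: {"type":"object","properties":{"series":{"type":"array","items":{"type":"array","items":{"type":"number"}}}},"required":["series"]}

```bash
mkdir -p pics; ls; python3 - <<'E'
from plant import *
import cv2
for n in("scene","top"):
    cv2.imwrite(f"pics/{n}0.png",camera(n)[:,:,::-1]); c=calibration(n); print(n,c)
print(read_state())
E
```

```text
pics
scene {'camera_matrix': array([[481.08499194,   0.        , 314.39660551],
       [  0.        , 481.08499194, 233.93366882],
       [  0.        ,   0.        ,   1.        ]]), 'k1': -0.0971717412411538, 'R': array([[-5.82101005e-01, -8.13116250e-01, -6.20081532e-04],
       [-7.73541240e-01,  5.54004383e-01, -3.07754924e-01],
       [ 2.50584058e-01, -1.78664792e-01, -9.51465460e-01]]), 't': array([0.33988299, 0.43742514, 1.07805041])}
top {'camera_matrix': array([[494.03534166,   0.        , 313.59319167],
       [  0.        , 494.03534166, 240.40906923],
       [  0.        ,   0.        ,   1.        ]]), 'k1': -0.0802764752504982, 'R': array([[ 0.00110267, -0.99998778,  0.00481868],
       [-0.98892711, -0.00180553, -0.14839109],
       [ 0.14839798, -0.00460169, -0.98891702]]), 't': array([0.00804838, 0.57949128, 1.25658264])}
{'time': 0.1, 'q': array([ 1.14605265e+00,  2.87116770e-01,  1.57801082e+00, -3.58154982e-05,
        1.27862174e+00, -1.50002298e-01]), 'joint_vel': array([ 3.39004490e-04, -4.27700167e-04, -2.97396931e-03,  1.13484102e-03,
        1.60543103e-03,  2.52782626e-05]), 'joint_efforts': array([ 8.16203155e-04, -4.07298768e+01, -2.93698239e+01, -1.67949206e-04,
        3.49387999e-03,  1.53215296e-05]), 'tool_pos': array([0.18286096, 0.64914453, 0.23006975]), 'ee_rot': array([-0.43011117, -3.1114248 ,  0.00326344]), 'force': array([-0.41051326, -0.11734967, -0.62797296]), 'torque': array([0.05202185, 0.04475633, 0.05361567]), 'grasp_force': 0.0, 'finger_gap': 0.08533736653378471}
```

View pics/scene0.png

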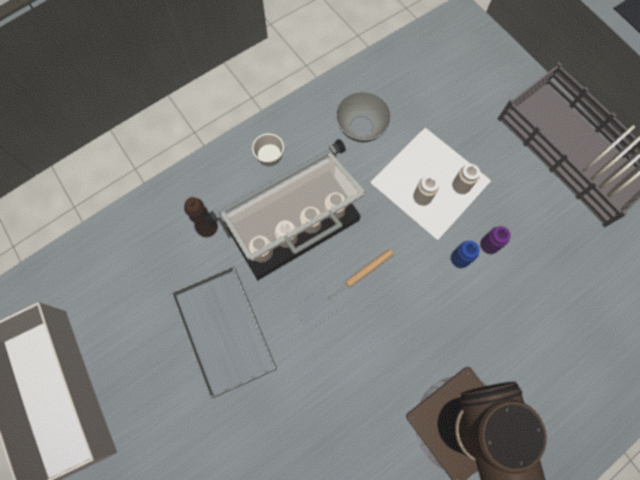

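View pics/top0.png

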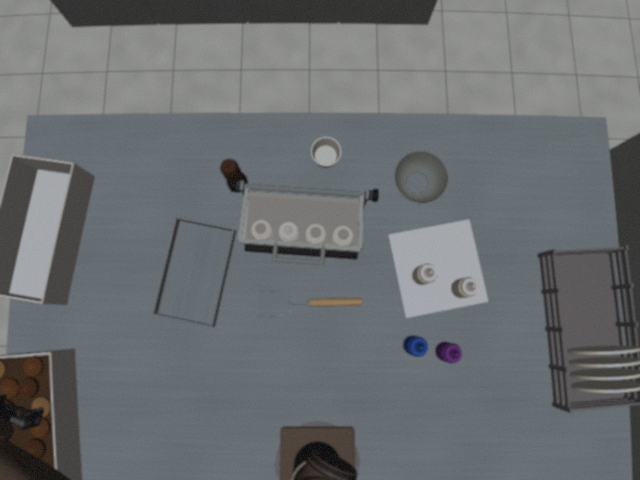

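The top view shows the station near (303,225), the tray at (195,272), the mat at (438,268), two fresh bottles at (426,273) and (466,287), and four bottles in holes near (262..342,232). The decoys and spatula are in front. I'll zoom in.

```bash
cat > h.py <<'E'
import numpy as np, cv2
from plant import *
from scipy.spatial.transform import Rotation as R
def p2w(name,uv,z,c=None):
    c=c or calibration(name); K,k=c["camera_matrix"],c["k1"]
    p=cv2.undistortPoints(np.array(uv,float).reshape(-1,1,2),K,np.array([k,0,0,0,0.]))[:,0]
    d=np.c_[p,np.ones(len(p))]@c["R"]; o=-c["R"].T@c["t"]
    return o+d*((z-o[2])/d[:,2])[:,None]
def w2p(name,X,c=None):
    c=c or calibration(name)
    return cv2.projectPoints(np.array(X,float).reshape(-1,1,3),cv2.Rodrigues(c["R"])[0],c["t"],c["camera_matrix"],np.array([c["k1"],0,0,0,0.]))[0][:,0]
def shot(name,fn,crop=None,s=1):
    im=np.ascontiguousarray(camera(name)[:,:,::-1])
    if crop: x,y,w,h=crop; im=im[y:y+h,x:x+w]
    cv2.imwrite("pics/"+fn,cv2.resize(im,None,fx=s,fy=s,interpolation=cv2.INTER_CUBIC))
E
python3 - <<'E'
import cv2
a=cv2.imread("pics/top0.png")[170:330,140:360]; b=cv2.imread("pics/top0.png")[170:330,280:500]
cv2.imwrite("pics/a.png",cv2.resize(a,(792,576),interpolation=2))
E
```

```text
(no output)
```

View pics/a.png

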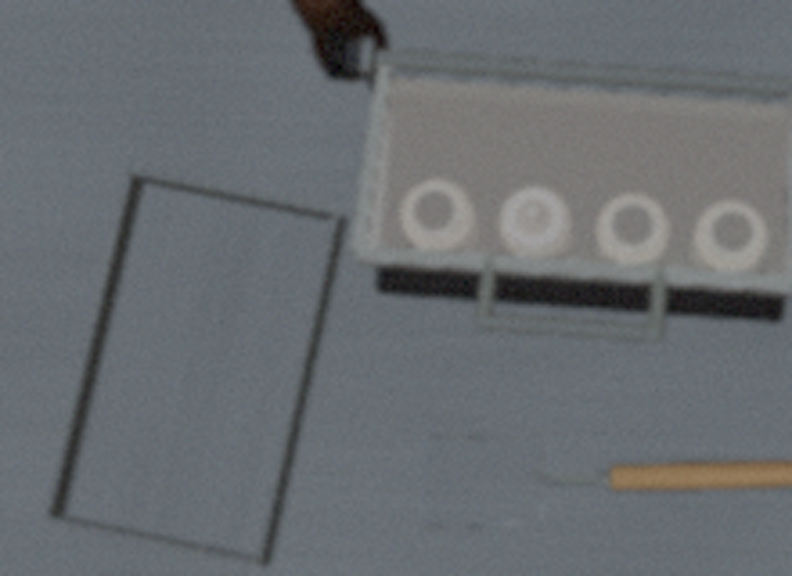

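```bash
python3 - <<'E'
from h import *
from scipy.optimize import least_squares
f=lambda l:[(x/3.6+140,y/3.6+170) for x,y in l]
np.set_printoptions(precision=4,suppress=True)
B=p2w("top",f([(439,211),(633,226),(732,232)]),.099); k=p2w("top",f([(533,215)]),.124)
print("used",B,"kept",k)
T=p2w("top",f([(135,178),(342,217),(266,560),(55,514)]),.04);print("tray",T,T.mean(0))
F=p2w("top",[(426,271),(467,286)],.114);print("fresh top",F)
print("fresh scene",p2w("scene",[(430,183),(470,172)],.114))
print("mat",p2w("top",[(389,235),(468,220),(487,302),(407,318)],.002).mean(0))
P=np.r_[B,k][:,:2];Y=np.array([.105,-.035,-.105,.035])
def res(v): 
    c,s=np.cos(v[2]),np.sin(v[2]); return (np.c_[v[0]-.025*c-s*Y,v[1]-.025*s+c*Y]-P).ravel()
v=least_squares(res,[.75,0,0]);print("station",v.x,v.fun)
x,y,w=v.x
def hnd(th): 
    r=.07-.19*np.cos(th); e=np.array([[r,.055],[r,-.055]]);c,s=np.cos(w),np.sin(w)
    return np.c_[x+c*e[:,0]-s*e[:,1],y+s*e[:,0]+c*e[:,1],[.145+.19*np.sin(th)]*2]
for th in (0,.1,.2,.3): print(th,w2p("top",hnd(th)).ravel(),w2p("scene",hnd(th)).ravel(),hnd(th).mean(0))
print(f([(483,322),(660,335)]))
c=calibration("wrist");s=read_state();Rt=R.from_rotvec(s["ee_rot"]).as_matrix();print(Rt,"cam in tool",(c["R"]@Rt),Rt.T@(-c["R"].T@c["t"]-s["tool_pos"]))
E
```

```text
used [[ 0.601   0.1397  0.099 ]
 [ 0.5906  0.0035  0.099 ]
 [ 0.5865 -0.0659  0.099 ]] kept [[0.594  0.0725 0.124 ]]
tray [[0.6359 0.372  0.04  ]
 [0.6067 0.2171 0.04  ]
 [0.3571 0.2662 0.04  ]
 [0.3887 0.4207 0.04  ]] [0.4971 0.319  0.04  ]
fresh top [[ 0.4927 -0.2693  0.114 ]
 [ 0.4554 -0.3709  0.114 ]]
fresh scene [[ 0.485  -0.2682  0.114 ]
 [ 0.4507 -0.367   0.114 ]]
mat [ 0.5099 -0.3287  0.002 ]
station [ 0.618   0.0357 -0.0685] [-0.0008  0.0025  0.     -0.001  -0.0006 -0.0014  0.0014 -0.0001]
0 [276.3613 265.9243 322.0004 269.1293] [299.3563 261.1112 341.843  235.8594] [0.4982 0.044  0.145 ]
0.1 [275.8344 264.7462 322.2011 268.0015] [298.8576 258.4988 342.0748 232.8609] [0.4992 0.0439 0.164 ]
0.2 [275.3615 262.7333 322.461  266.0383] [297.8814 255.0816 341.8339 229.0754] [0.502  0.0437 0.1827]
0.3 [274.9509 259.8688 322.7797 263.2225] [296.4153 250.8607 341.099  224.5105] [0.5067 0.0434 0.2011]
[(274.16666666666663, 259.44444444444446), (323.33333333333337, 263.05555555555554)]
[[-0.9625  0.2713 -0.0009]
 [ 0.2713  0.9625 -0.002 ]
 [ 0.0003 -0.0021 -1.    ]] cam in tool [[ 0.0008  1.      0.0008]
 [-0.9481  0.001  -0.3179]
 [-0.3179 -0.0005  0.9481]] [ 0.0824 -0.0003 -0.1432]
```

```bash
cat >> h.py <<'E'
W=-0.0685; ST=np.array([.618,.0357])
def s2w(x,y): c,s=np.cos(W),np.sin(W); return ST+np.array([c*x-s*y,s*x+c*y])
def go(*P,yaw=W,cur=None):
    """deltas in tool axes (units of full scale) through waypoints; needed rotation too"""
    s=read_state();Rt=R.from_rotvec(s["ee_rot"]).as_matrix();p=np.array(s["tool_pos"])
    Rd=np.array([[-np.sin(yaw),np.cos(yaw),0],[np.cos(yaw),np.sin(yaw),0],[0,0,-1]]).T
    print("t",round(s["time"],2),"pos",p.round(4),"rot need",(R.from_matrix(Rt.T@Rd).as_rotvec()/(np.pi/2)).round(4),"gap",round(s["finger_gap"],4),"F",s["force"].round(1),"q",s["q"].round(2))
    for q in P:
        q=np.array(q,float); d=Rd.T@(q-p)/.03; print(q.round(4),"->",d.round(3),"|.|",np.linalg.norm(d).round(2)); p=q
E
sed -i 's/x,y,w,h=crop/x,y,w,h=crop/' h.py
python3 -c "
from h import *
go((.183,.649,.30),(.507,.043,.30))"
```

```text
t 0.1 pos [0.1829 0.6491 0.2301] rot need [-1.300e-03  8.000e-04  8.687e-01] gap 0.0853 F [-0.4 -0.1 -0.6] q [ 1.15  0.29  1.58 -0.    1.28 -0.15]
[0.183 0.649 0.3  ] -> [-0.004  0.005 -2.331] |.| 2.33
[0.507 0.043 0.3  ] -> [-19.413  12.157   0.   ] |.| 22.91
```

Call:
drive_tool --pt "0 0 -0.233 0 0 0.087 0.4" --pt "0 0 -0.233 0 0 0.087 0.4" --pt "0 0 -0.233 0 0 0.087 0.4" --pt "0 0 -0.233 0 0 0.087 0.4" --pt "0 0 -0.233 0 0 0.087 0.4" --pt "0 0 -0.233 0 0 0.087 0.4" --pt "0 0 -0.233 0 0 0.087 0.4" --pt "0 0 -0.233 0 0 0.087 0.4" --pt "0 0 -0.233 0 0 0.087 0.4" --pt "0 0 -0.233 0 0 0.086 0.4" --pt "-0.81 0.51 0 0 0 0 0.4" --pt "-0.81 0.51 0 0 0 0 0.4" --pt "-0.81 0.51 0 0 0 0 0.4" --pt "-0.81 0.51 0 0 0 0 0.4" --pt "-0.81 0.51 0 0 0 0 0.4" --pt "-0.81 0.51 0 0 0 0 0.4" --pt "-0.81 0.51 0 0 0 0 0.4" --pt "-0.81 0.51 0 0 0 0 0.4" --pt "-0.81 0.51 0 0 0 0 0.4" --pt "-0.81 0.51 0 0 0 0 0.4"

```text
time: 2.1
tool_pos: [0.3192, 0.3954, 0.3007]
ee_rot: [2.297, 2.144, -0.001]
force: [0.3, 0.5, -0.4]
finger_gap: 0.0257
grasp_force: 0.0
```

```bash
python3 -c "
from h import *
go((.507,.043,.30))"
```

```text
t 2.1 pos [0.3192 0.3954 0.3007] rot need [-0.0004  0.0004 -0.0002] gap 0.0257 F [ 0.3  0.5 -0.4] q [ 0.69 -0.14  1.9  -0.    1.38  0.76]
[0.507 0.043 0.3  ] -> [-11.292   7.051   0.022] |.| 13.31
```

Call:
drive_tool --pt "-0.8 0.5 0 0 0 0 0.4" --pt "-0.8 0.5 0 0 0 0 0.4" --pt "-0.8 0.5 0 0 0 0 0.4" --pt "-0.8 0.5 0 0 0 0 0.4" --pt "-0.8 0.5 0 0 0 0 0.4" --pt "-0.8 0.5 0 0 0 0 0.4" --pt "-0.8 0.5 0 0 0 0 0.4" --pt "-0.8 0.5 0 0 0 0 0.4" --pt "-0.8 0.5 0 0 0 0 0.4" --pt "-0.8 0.5 0 0 0 0 0.4" --pt "-0.8 0.5 0 0 0 0 0.4" --pt "-0.8 0.5 0 0 0 0 0.4" --pt "-0.8 0.5 0 0 0 0 0.4" --pt "-0.8 0.5 0 0 0 0 0.4" --pt "0 0 0 0 0 0 0.4"

```text
time: 3.6
tool_pos: [0.5061, 0.0446, 0.3005]
ee_rot: [-2.301, -2.139, 0.002]
force: [-0.1, 1.4, 0.1]
finger_gap: 0.0257
grasp_force: 0.0
```

```bash
python3 -c "
from h import *
go((.507,.043,.30))
c=calibration('wrist');shot('wrist','w1.png')
for th in (.2,.25,.3,.35):
    X=[];
    for y in(-.055,.055):
        a=s2w(.07-.19*np.cos(th),y);X.append([*a,.145+.19*np.sin(th)])
    print(th,w2p('wrist',X,c).round().ravel(),np.mean(X,0).round(4))"
```

```text
t 3.6 pos [0.5061 0.0446 0.3005] rot need [-0.0006  0.0005 -0.0027] gap 0.0257 F [-0.1  1.4  0.1] q [-0.11 -0.14  1.9  -0.    1.38 -0.04]
[0.507 0.043 0.3  ] -> [-0.051  0.035  0.016] |.| 0.06
0.2 [318. 300. 317. 163.] [0.5021 0.0437 0.1827]
0.25 [321. 306. 320. 164.] [0.5042 0.0435 0.192 ]
0.3 [324. 312. 324. 166.] [0.5067 0.0433 0.2011]
0.35 [328. 318. 329. 167.] [0.5098 0.0431 0.2102]
```

View pics/w1.png

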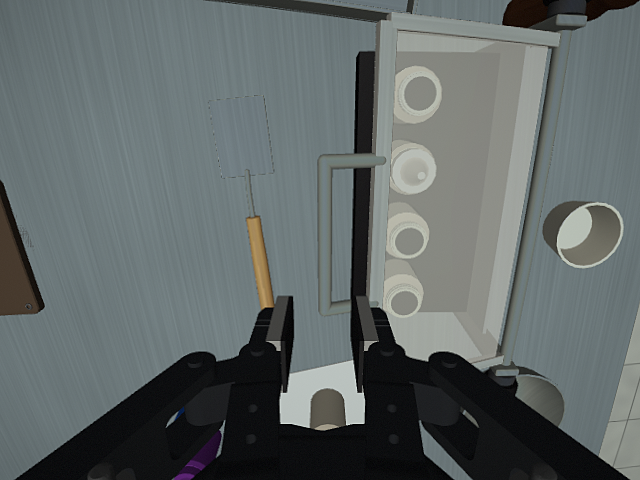

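Handle bar is at column ~325, rows 158–310, matching guard ≈0.3 rad; the bar lies between the fingers. Now I'll descend, grip, and compute the arc.

Call:
drive_tool --pt "-0.05 0.03 0.6 0 0 0 0.4" --pt "0 0 0.6 0 0 0 0.4" --pt "0 0 0.6 0 0 0 0.4" --pt "0 0 0.6 0 0 0 0.4" --pt "0 0 0.6 0 0 0 0.4" --pt "0 0 0.55 0 0 0 0.4" --pt "0 0 0.4 0 0 0 0.4" --pt "0 0 0 0 0 0 0.4" --pt "0 0 0 0 0 0 1" --pt "0 0 0 0 0 0 1" --pt "0 0 0 0 0 0 1"

```text
time: 4.75
tool_pos: [0.5081, 0.0458, 0.1835]
ee_rot: [2.294, 2.141, 0.008]
force: [6.3, 1.0, -5.9]
finger_gap: 0.0082
grasp_force: 58.3
```

```bash
python3 -c "
from h import *
go()
th=np.linspace(.3,1.6,19)
d=np.c_[-.19*np.diff(np.cos(th)),-.19*np.diff(np.sin(th))]/.03
print(d.round(2).tolist())"
```

```text
t 4.75 pos [0.5081 0.0458 0.1835] rot need [ 0.004  -0.0007 -0.0005] gap 0.0082 F [ 6.3  1.  -5.9] q [-0.11 -0.04  2.03  0.    1.15 -0.04]
[[0.15, -0.43], [0.18, -0.42], [0.21, -0.41], [0.24, -0.39], [0.27, -0.37], [0.29, -0.35], [0.32, -0.33], [0.34, -0.3], [0.36, -0.28], [0.38, -0.25], [0.4, -0.22], [0.41, -0.19], [0.43, -0.16], [0.44, -0.13], [0.45, -0.1], [0.45, -0.07], [0.46, -0.04], [0.46, -0.0]]
```

Call:
drive_tool --pt "0 0.15 -0.43 0 0 0 1" --pt "0 0.18 -0.42 0 0 0 1" --pt "0 0.21 -0.41 0 0 0 1" --pt "0 0.24 -0.39 0 0 0 1" --pt "0 0.27 -0.37 0 0 0 1" --pt "0 0.29 -0.35 0 0 0 1" --pt "0 0.32 -0.33 0 0 0 1" --pt "0 0.34 -0.3 0 0 0 1" --pt "0 0.36 -0.28 0 0 0 1" --pt "0 0.38 -0.25 0 0 0 1"

```text
time: 5.75
tool_pos: [0.5854, 0.0403, 0.2884]
ee_rot: [-2.291, -2.138, 0.011]
force: [-10.3, 1.9, 2.6]
finger_gap: 0.0077
grasp_force: 59.1
```

```bash
python3 -c "
from h import *
go()"
```

```text
t 5.75 pos [0.5854 0.0403 0.2884] rot need [-0.0068 -0.0001 -0.0001] gap 0.0077 F [-10.3   1.9   2.6] q [-0.1   0.06  1.73 -0.    1.36 -0.04]
```

Call:
drive_tool --pt "0 0.4 -0.22 0 0 0 1" --pt "0 0.41 -0.19 0 0 0 1" --pt "0 0.43 -0.16 0 0 0 1" --pt "0 0.44 -0.13 0 0 0 1" --pt "0 0.45 -0.1 0 0 0 1" --pt "0 0.45 -0.07 0 0 0 1" --pt "0 0.46 -0.04 0 0 0 1" --pt "0 0.46 0 0 0 0 1" --pt "0 0 0 0 0 0 1" --pt "0 0 0 0 0 0 1"

```text
time: 6.75
tool_pos: [0.6945, 0.0326, 0.3218]
ee_rot: [2.293, 2.14, 0.008]
force: [0.7, 0.5, 7.6]
finger_gap: 0.0077
grasp_force: 59.4
```

```bash
python3 -c "
from h import *
go()
shot('top','t1.png',(140,120,264,198),3)"
```

```text
t 6.75 pos [0.6945 0.0326 0.3218] rot need [ 0.0047  0.     -0.0003] gap 0.0077 F [0.7 0.5 7.6] q [-0.1   0.28  1.42  0.    1.43 -0.03]
```

View pics/t1.png

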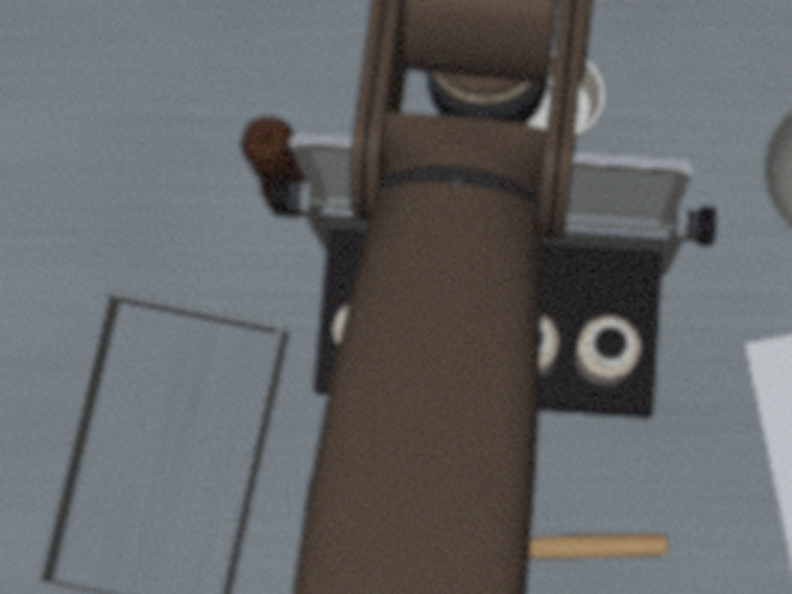

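Guard is upright (plate edge seen at rows 140–200, behind the bottles). I'll release, rise, and back off in front for a look.

Call:
drive_tool --pt "0 0 0 0 0 0 0.4" --pt "0 0 0 0 0 0 0.4" --pt "0 0 -0.5 0 0 0 0.4" --pt "0 0 -0.9 0 0 0 0.4" --pt "0 0 -0.9 0 0 0 0.4" --pt "0 -0.8 0 0 0 0 -1" --pt "0 -0.8 0 0 0 0 -1" --pt "0 -0.8 0 0 0 0 -1" --pt "0 -0.8 0 0 0 0 -1" --pt "0 -0.8 0 0 0 0 -1" --pt "0 -0.8 0 0 0 0 -1" --pt "0 -0.6 0 0 0 0 -1" --pt "0 0 0.6 0 0 0 -1" --pt "0 0 0.9 0 0 0 -1" --pt "0 0 0.9 0 0 0 -1" --pt "0 0 0.9 0 0 0 -1" --pt "0 0 0.5 0 0 0 -1" --pt "0 0 0 0 0 0 -1"

```text
time: 8.6
tool_pos: [0.5301, 0.0438, 0.269]
ee_rot: [-2.294, -2.141, 0.005]
force: [0.1, -0.4, 0.2]
finger_gap: 0.0854
grasp_force: 0.0
```

```bash
python3 -c "
from h import *
go(*[(*s2w(-.025,y),.20) for y in (-.105,-.035,.105)])
c=calibration('wrist');np.save('c2.npy',c,allow_pickle=True);shot('wrist','w2.png')
print(w2p('wrist',[(*s2w(-.025,y),.099) for y in (-.105,-.035,.105)]+[(*s2w(-.025,.035),.124)]))
"
```

```text
t 8.6 pos [0.5301 0.0438 0.269 ] rot need [-0.0029 -0.0001 -0.0003] gap 0.0854 F [ 0.1 -0.4  0.2] q [-0.11 -0.06  1.88 -0.    1.32 -0.04]
[ 0.5859 -0.0673  0.2   ] -> [-3.569  2.107  2.298] |.| 4.74
[0.5907 0.0025 0.2   ] -> [2.333 0.    0.   ] |.| 2.33
[0.6002 0.1422 0.2   ] -> [ 4.667 -0.     0.   ] |.| 4.67
[[384.57622498 320.03408408]
 [388.89759558 254.81938323]
 [398.49856605  95.42778306]
 [399.37106088 185.02775182]]
```

View pics/w2.png

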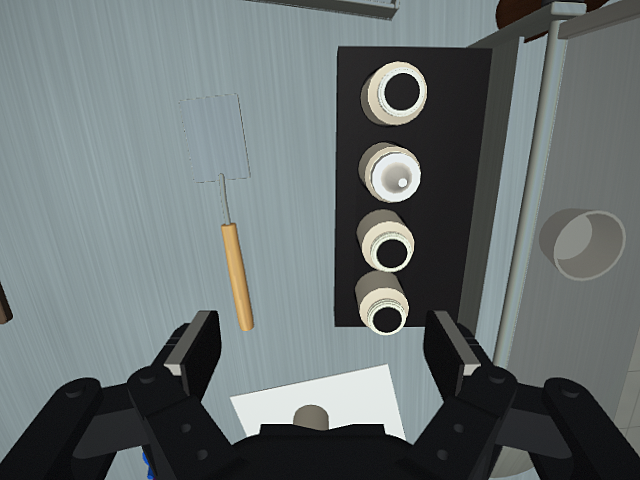

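Neck mouths are at (387,320), (391,254), (402,90), kept nozzle tip at (403,182), block corners at (338,46), (335,327), (491,48). I'll refit the station.

```bash
python3 -c "
from h import *
from scipy.optimize import least_squares
c=np.load('c2.npy',allow_pickle=True).item()
loc=np.array([[-.025,-.105,.099],[-.025,-.035,.099],[-.025,.105,.099],[-.025,.035,.124],[-.075,.15,.04],[-.075,-.15,.04],[.075,.15,.04]])
px=np.array([(387,320),(391,254),(402,90),(403,182),(338,46),(335,327),(491,48)],float)
def r(v):
    cc,s=np.cos(v[2]),np.sin(v[2]); X=np.c_[v[0]+cc*loc[:,0]-s*loc[:,1],v[1]+s*loc[:,0]+cc*loc[:,1],loc[:,2]]
    return (w2p('wrist',X,c)-px).ravel()
v=least_squares(r,[.618,.036,-.0685],loss='soft_l1',f_scale=2);print(v.x,r(v.x).reshape(-1,2).round(1))
print(p2w('wrist',px[:3],.099,c),p2w('wrist',px[3:4],.124,c),p2w('wrist',px[4:],.04,c))
"
```

```text
[ 0.61844974  0.03830228 -0.06521157] [[ 0.2 -1. ]
 [ 0.5 -0.9]
 [-1.   2. ]
 [-0.9  0.4]
 [-0.5  0.1]
 [-0.1 -0.6]
 [ 4.7 -0.2]]
[[ 0.58641385 -0.06599495  0.099     ]
 [ 0.5907253   0.00416992  0.099     ]
 [ 0.60117466  0.14619569  0.099     ]] [[0.59649907 0.07512432 0.124     ]] [[ 0.5538527   0.19288278  0.04      ]
 [ 0.53390216 -0.10733567  0.04      ]
 [ 0.69853915  0.18313931  0.04      ]]
```

```bash
sed -i 's/^W=.*/W=-0.0652; ST=np.array([.6184,.0383])/' h.py; python3 -c "
from h import *
T=lambda x,y:np.array([.4971,.319])+np.array([[.982,.19],[-.19,.982]])@[x,y]
print('tray spots',T(.08,.035),T(0,-.035),T(-.08,.035))
go((*s2w(-.025,.105),.18),(*s2w(-.025,.105),.046),(*s2w(-.025,.105),.20),(*T(-.08,.035),.20),(*T(-.08,.035),.045))"
```

```text
tray spots [0.58231 0.33817] [0.49045 0.28463] [0.42519 0.36857]
t 8.65 pos [0.5311 0.0437 0.2709] rot need [-0.0008 -0.     -0.0024] gap 0.0857 F [0.1 0.4 0.5] q [-0.11 -0.06  1.88 -0.    1.32 -0.04]
[0.6003 0.1447 0.18  ] -> [3.51  2.082 3.03 ] |.| 5.08
[0.6003 0.1447 0.046 ] -> [0.    0.    4.467] |.| 4.47
[0.6003 0.1447 0.2   ] -> [ 0.     0.    -5.133] |.| 5.13
[0.4252 0.3686 0.2   ] -> [ 7.066 -6.311  0.   ] |.| 9.47
[0.4252 0.3686 0.045 ] -> [0.    0.    5.167] |.| 5.17
```

Call:
drive_tool --pt "0.58 0.35 0.5 0 0 0 -1" --pt "0.58 0.35 0.5 0 0 0 -1" --pt "0.58 0.35 0.5 0 0 0 -1" --pt "0.59 0.35 0.5 0 0 0 -1" --pt "0.59 0.34 0.5 0 0 0 -1" --pt "0.59 0.34 0.53 0 0 0 -1" --pt "0 0 0.8 0 0 0 -1" --pt "0 0 0.8 0 0 0 -1" --pt "0 0 0.8 0 0 0 -1" --pt "0 0 0.8 0 0 0 -1" --pt "0 0 0.8 0 0 0 -1" --pt "0 0 0.47 0 0 0 -1" --pt "0 0 0 0 0 0 1" --pt "0 0 0 0 0 0 1" --pt "0 0 0 0 0 0 1" --pt "0 0 0 0 0 0 1"

```text
time: 10.25
tool_pos: [0.6025, 0.1446, 0.0483]
ee_rot: [2.295, 2.142, 0.005]
force: [0.2, 1.7, 3.5]
finger_gap: 0.0506
grasp_force: 62.7
```

```bash
python3 -c "
from h import *
go()"
```

```text
t 10.25 pos [0.6025 0.1446 0.0483] rot need [ 0.0027 -0.0004 -0.0024] gap 0.0506 F [0.2 1.7 3.5] q [0.07 0.37 1.83 0.   0.93 0.14]
```

Call:
drive_tool --pt "0 0 -0.5 0 0 0 1" --pt "0 0 -0.9 0 0 0 1" --pt "0 0 -0.9 0 0 0 1" --pt "0 0 -0.9 0 0 0 1" --pt "0 0 -0.8 0 0 0 1" --pt "0.3 -0.28 0 0 0 0 1" --pt "0.64 -0.57 0 0 0 0 1" --pt "0.64 -0.57 0 0 0 0 1" --pt "0.64 -0.57 0 0 0 0 1" --pt "0.64 -0.57 0 0 0 0 1" --pt "0.64 -0.57 0 0 0 0 1" --pt "0.64 -0.57 0 0 0 0 1" --pt "0.64 -0.57 0 0 0 0 1" --pt "0.64 -0.57 0 0 0 0 1" --pt "0.64 -0.57 0 0 0 0 1" --pt "0.64 -0.57 0 0 0 0 1" --pt "0.36 -0.32 0 0 0 0 1" --pt "0 0 0 0 0 0 1"

```text
time: 12.05
tool_pos: [0.4249, 0.3697, 0.1651]
ee_rot: [-2.293, -2.146, 0.002]
force: [0.1, 0.6, -0.2]
finger_gap: 0.0508
grasp_force: 63.9
```

```bash
python3 -c "
from h import *
go((.4252,.3686,.168),(.4252,.3686,.044))"
```

```text
t 12.05 pos [0.4249 0.3697 0.1651] rot need [-0.0009  0.0005 -0.0006] gap 0.0508 F [ 0.1  0.6 -0.2] q [0.54 0.11 1.91 0.   1.12 0.6 ]
[0.4252 0.3686 0.168 ] -> [-0.036  0.012 -0.097] |.| 0.1
[0.4252 0.3686 0.044 ] -> [0.    0.    4.133] |.| 4.13
```

Call:
drive_tool --pt "0 0 0.6 0 0 0 1" --pt "0 0 0.9 0 0 0 1" --pt "0 0 0.9 0 0 0 1" --pt "0 0 0.9 0 0 0 1" --pt "0 0 0.5 0 0 0 1" --pt "0 0 0.25 0 0 0 1" --pt "0 0 0 0 0 0 1" --pt "0 0 0 0 0 0 -0.6" --pt "0 0 0 0 0 0 -0.6" --pt "0 0 0 0 0 0 -0.6" --pt "0 0 -0.5 0 0 0 -0.6" --pt "0 0 -0.9 0 0 0 -0.6" --pt "0 0 -0.9 0 0 0 -0.6" --pt "0 0 -0.9 0 0 0 -0.6" --pt "0 0 -0.85 0 0 0 -1" --pt "0 0 0 0 0 0 -1"

```text
time: 13.65
tool_pos: [0.4295, 0.3705, 0.1723]
ee_rot: [2.295, 2.142, 0.017]
force: [-0.0, 0.6, 0.7]
finger_gap: 0.0855
grasp_force: 0.0
```

Call:
drive_tool --pt "-0.4 0.22 0 0 0 0 -1" --pt "-0.85 0.46 0 0 0 0 -1" --pt "-0.85 0.46 0 0 0 0 -1" --pt "-0.85 0.46 0 0 0 0 -1" --pt "-0.85 0.46 0 0 0 0 -1" --pt "-0.85 0.46 0 0 0 0 -1" --pt "-0.85 0.46 0 0 0 0 -1" --pt "-0.85 0.46 0 0 0 0 -1" --pt "-0.85 0.46 0 0 0 0 -1" --pt "-0.85 0.46 0 0 0 0 -1" --pt "-0.85 0.46 0 0 0 0 -1" --pt "-0.85 0.46 0 0 0 0 -1" --pt "-0.85 0.46 0 0 0 0 -1" --pt "-0.85 0.46 0 0 0 0 -1" --pt "-0.32 0.13 0 0 0 0 -1" --pt "0 0 0 0 0 0 -1"

```text
time: 15.25
tool_pos: [0.5912, 0.0019, 0.1645]
ee_rot: [-2.298, -2.139, 0.003]
force: [-0.7, 0.1, 0.3]
finger_gap: 0.0852
grasp_force: 0.0
```

```bash
python3 -c "
from h import *
shot('top','t2.png',(140,120,264,198),3)
go((*s2w(-.025,-.035),.165),(*s2w(-.025,-.035),.046))
"
```

```text
t 15.3 pos [0.591  0.0031 0.1647] rot need [-0.0017 -0.0004 -0.0033] gap 0.0855 F [ 0.4  0.1 -0.1] q [-0.17  0.17  1.84  0.    1.13 -0.1 ]
[0.5912 0.005  0.165 ] -> [ 0.064  0.002 -0.01 ] |.| 0.07
[0.5912 0.005  0.046 ] -> [0.    0.    3.967] |.| 3.97
```

View pics/t2.png

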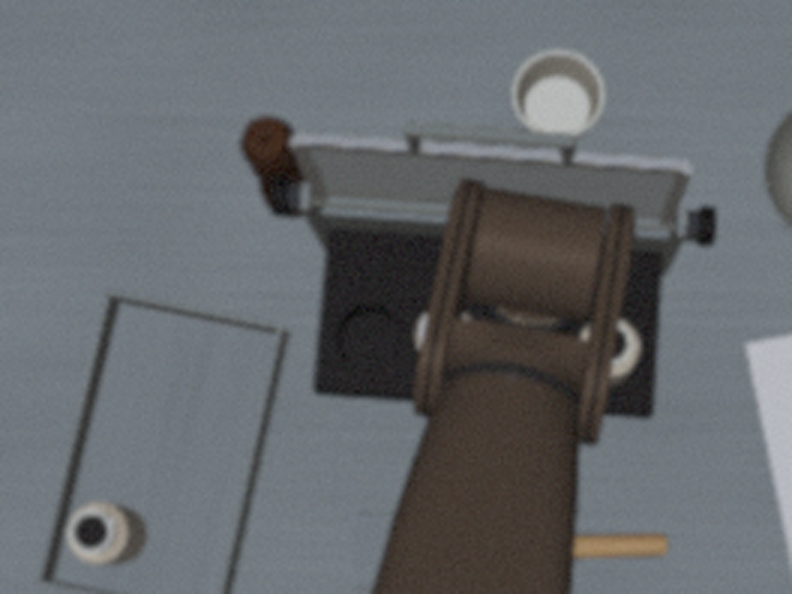

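Bottle 1 stands in the tray (crop (100,532)), hole 3 is empty, guard still upright. Next is hole 1.

Call:
drive_tool --pt "0.05 0 0.5 0 0 0 -1" --pt "0 0 0.9 0 0 0 -1" --pt "0 0 0.9 0 0 0 -1" --pt "0 0 0.9 0 0 0 -1" --pt "0 0 0.75 0 0 0 -1" --pt "0 0 0 0 0 0 1" --pt "0 0 0 0 0 0 1" --pt "0 0 0 0 0 0 1" --pt "0 0 0 0 0 0 1" --pt "0 0 -0.5 0 0 0 1" --pt "0 0 -0.9 0 0 0 1" --pt "0 0 -0.9 0 0 0 1" --pt "0 0 -0.9 0 0 0 1" --pt "0 0 -0.8 0 0 0 1" --pt "0 0 0 0 0 0 1"

```text
time: 16.8
tool_pos: [0.5952, 0.0044, 0.1739]
ee_rot: [2.29, 2.137, 0.011]
force: [-0.4, 1.0, -0.1]
finger_gap: 0.0508
grasp_force: 62.4
```

Call:
drive_tool --pt "0.4 -0.17 0 0 0 0 1" --pt "0.85 -0.37 0 0 0 0 1" --pt "0.85 -0.37 0 0 0 0 1" --pt "0.85 -0.37 0 0 0 0 1" --pt "0.85 -0.37 0 0 0 0 1" --pt "0.85 -0.37 0 0 0 0 1" --pt "0.85 -0.37 0 0 0 0 1" --pt "0.85 -0.37 0 0 0 0 1" --pt "0.85 -0.37 0 0 0 0 1" --pt "0.85 -0.37 0 0 0 0 1" --pt "0.85 -0.37 0 0 0 0 1" --pt "0.18 -0.09 0 0 0 0 1" --pt "0 0 0 0 0 0 1"

```text
time: 18.1
tool_pos: [0.4905, 0.2855, 0.1657]
ee_rot: [-2.293, -2.145, 0.005]
force: [0.3, -0.7, -0.4]
finger_gap: 0.0504
grasp_force: 62.4
```

```bash
python3 -c "
from h import *
go((.4905,.2846,.168),(.4905,.2846,.0435))"
```

```text
t 18.1 pos [0.4905 0.2855 0.1657] rot need [-0.0018  0.0009 -0.001 ] gap 0.0504 F [ 0.3 -0.7 -0.4] q [ 0.35  0.12  1.9  -0.    1.13  0.42]
[0.4905 0.2846 0.168 ] -> [-0.031  0.001 -0.077] |.| 0.08
[0.4905 0.2846 0.0435] -> [0.   0.   4.15] |.| 4.15
```

Call:
drive_tool --pt "0 0 0.6 0 0 0 1" --pt "0 0 0.9 0 0 0 1" --pt "0 0 0.9 0 0 0 1" --pt "0 0 0.9 0 0 0 1" --pt "0 0 0.5 0 0 0 1" --pt "0 0 0.27 0 0 0 1" --pt "0 0 0 0 0 0 1" --pt "0 0 0 0 0 0 -0.6" --pt "0 0 0 0 0 0 -0.6" --pt "0 0 0 0 0 0 -0.6" --pt "0 0 -0.5 0 0 0 -0.6" --pt "0 0 -0.9 0 0 0 -0.6" --pt "0 0 -0.9 0 0 0 -0.6" --pt "0 0 -0.9 0 0 0 -0.6" --pt "0 0 -0.87 0 0 0 -1" --pt "0 0 0 0 0 0 -1"

```text
time: 19.7
tool_pos: [0.4953, 0.2861, 0.1741]
ee_rot: [2.293, 2.141, 0.016]
force: [-0.1, 0.0, 0.9]
finger_gap: 0.0855
grasp_force: 0.0
```

Call:
drive_tool --pt "-0.4 0.14 0 0 0 0 -1" --pt "-0.9 0.31 0 0 0 0 -1" --pt "-0.9 0.31 0 0 0 0 -1" --pt "-0.9 0.31 0 0 0 0 -1" --pt "-0.9 0.31 0 0 0 0 -1" --pt "-0.9 0.31 0 0 0 0 -1" --pt "-0.9 0.31 0 0 0 0 -1" --pt "-0.9 0.31 0 0 0 0 -1" --pt "-0.9 0.31 0 0 0 0 -1" --pt "-0.9 0.31 0 0 0 0 -1" --pt "-0.9 0.31 0 0 0 0 -1" --pt "-0.9 0.31 0 0 0 0 -1" --pt "-0.9 0.31 0 0 0 0 -1" --pt "-0.25 0.1 0 0 0 0 -1" --pt "0 0 0 0 0 0 -1" --pt "0 0 0 0 0 0 -1"

```text
time: 21.3
tool_pos: [0.5863, -0.0655, 0.1664]
ee_rot: [-2.295, -2.142, 0.001]
force: [-0.4, -0.6, -0.3]
finger_gap: 0.0856
grasp_force: 0.0
```

```bash
python3 -c "
from h import *
go((*s2w(-.025,-.105),.165),(*s2w(-.025,-.105),.046),(*s2w(-.025,-.105),.166),(.5823,.3382,.166))
"
```

```text
t 21.3 pos [ 0.5863 -0.0655  0.1664] rot need [-0.0013 -0.0005 -0.0025] gap 0.0856 F [-0.4 -0.6 -0.3] q [-0.28  0.16  1.85  0.    1.13 -0.21]
[ 0.5866 -0.0648  0.165 ] -> [0.021 0.01  0.048] |.| 0.05
[ 0.5866 -0.0648  0.046 ] -> [0.    0.    3.967] |.| 3.97
[ 0.5866 -0.0648  0.166 ] -> [ 0.  0. -4.] |.| 4.0
[0.5823 0.3382 0.166 ] -> [13.397 -1.019  0.   ] |.| 13.44
```

Call:
drive_tool --pt "0 0 0.5 0 0 0 -1" --pt "0 0 0.9 0 0 0 -1" --pt "0 0 0.9 0 0 0 -1" --pt "0 0 0.9 0 0 0 -1" --pt "0 0 0.8 0 0 0 -1" --pt "0 0 0 0 0 0 1" --pt "0 0 0 0 0 0 1" --pt "0 0 0 0 0 0 1" --pt "0 0 0 0 0 0 1" --pt "0 0 -0.5 0 0 0 1" --pt "0 0 -0.9 0 0 0 1" --pt "0 0 -0.9 0 0 0 1" --pt "0 0 -0.9 0 0 0 1" --pt "0 0 -0.9 0 0 0 1" --pt "0 0 -0.9 0 0 0 1" --pt "0 0 0 0 0 0 1"

```text
time: 22.9
tool_pos: [0.5901, -0.0668, 0.2046]
ee_rot: [2.289, 2.137, 0.01]
force: [0.0, -0.4, -0.0]
finger_gap: 0.0507
grasp_force: 62.4
```

Call:
drive_tool --pt "0.44 -0.04 0 0 0 0 1" --pt "0.9 -0.07 0 0 0 0 1" --pt "0.9 -0.07 0 0 0 0 1" --pt "0.9 -0.07 0 0 0 0 1" --pt "0.9 -0.07 0 0 0 0 1" --pt "0.9 -0.07 0 0 0 0 1" --pt "0.9 -0.07 0 0 0 0 1" --pt "0.9 -0.07 0 0 0 0 1" --pt "0.9 -0.07 0 0 0 0 1" --pt "0.9 -0.07 0 0 0 0 1" --pt "0.9 -0.07 0 0 0 0 1" --pt "0.9 -0.07 0 0 0 0 1" --pt "0.9 -0.07 0 0 0 0 1" --pt "0.9 -0.07 0 0 0 0 1" --pt "0.9 -0.07 0 0 0 0 1" --pt "0.4 -0.03 0 0 0 0 1" --pt "0 0 0 0 0 0 1" --pt "0 0 0 0 0 0 1"

```text
time: 24.7
tool_pos: [0.5829, 0.3379, 0.1963]
ee_rot: [-2.296, -2.144, 0.003]
force: [-0.0, 0.5, -0.8]
finger_gap: 0.0509
grasp_force: 62.4
```

```bash
python3 -c "
from h import *
go((.5823,.3382,.2),(.5823,.3382,.0435))"
```

```text
t 24.7 pos [0.5829 0.3379 0.1963] rot need [-0.001   0.0009 -0.0022] gap 0.0509 F [-0.   0.5 -0.8] q [ 0.38  0.31  1.61 -0.    1.22  0.44]
[0.5823 0.3382 0.2   ] -> [ 0.009 -0.021 -0.122] |.| 0.12
[0.5823 0.3382 0.0435] -> [0.    0.    5.217] |.| 5.22
```

Call:
drive_tool --pt "0 0 0.6 0 0 0 1" --pt "0 0 0.9 0 0 0 1" --pt "0 0 0.9 0 0 0 1" --pt "0 0 0.9 0 0 0 1" --pt "0 0 0.9 0 0 0 1" --pt "0 0 0.5 0 0 0 1" --pt "0 0 0.38 0 0 0 1" --pt "0 0 0 0 0 0 1" --pt "0 0 0 0 0 0 -0.6" --pt "0 0 0 0 0 0 -0.6" --pt "0 0 0 0 0 0 -0.6" --pt "0 0 -0.5 0 0 0 -0.6" --pt "0 0 -0.9 0 0 0 -0.6" --pt "0 0 -0.9 0 0 0 -0.6" --pt "0 0 -0.9 0 0 0 -0.6" --pt "0 0 -0.9 0 0 0 -0.6" --pt "-0.4 -0.1 -0.7 0 0 0 -1" --pt "-0.8 -0.1 -0.5 0 0 0 -1" --pt "-0.9 -0.1 -0.5 0 0 0 -1"

```text
time: 26.6
tool_pos: [0.5703, 0.2762, 0.2219]
ee_rot: [2.294, 2.144, 0.004]
force: [0.6, -0.7, 0.6]
finger_gap: 0.0853
grasp_force: 0.0
```

Call:
drive_tool --pt "-0.97 -0.08 0 0 0 0 -1" --pt "-0.97 -0.08 0 0 0 0 -1" --pt "-0.97 -0.08 0 0 0 0 -1" --pt "-0.97 -0.08 0 0 0 0 -1" --pt "-0.97 -0.08 0 0 0 0 -1" --pt "-0.97 -0.08 0 0 0 0 -1" --pt "-0.97 -0.08 0 0 0 0 -1" --pt "-0.97 -0.08 0 0 0 0 -1" --pt "-0.97 -0.08 0 0 0 0 -1" --pt "-0.97 -0.08 0 0 0 0 -1" --pt "-0.97 -0.08 0 0 0 0 -1" --pt "-0.97 -0.08 0 0 0 0 -1" --pt "-0.97 -0.08 0 0 0 0 -1" --pt "-0.97 -0.08 0 0 0 0 -1" --pt "-0.97 -0.08 0 0 0 0 -1" --pt "-0.97 -0.08 0 0 0 0 -1" --pt "-0.97 -0.08 0 0 0 0 -1" --pt "-0.97 -0.08 0 0 0 0 -1" --pt "-0.97 -0.08 0 0 0 0 -1" --pt "-0.9 -0.08 0 0 0 0 -1"

```text
time: 28.6
tool_pos: [0.4822, -0.3005, 0.2208]
ee_rot: [2.295, 2.142, 0.0]
force: [0.7, 0.2, 0.3]
finger_gap: 0.0852
grasp_force: 0.0
```

Call:
drive_tool --pt "-0.5 0 0 0 0 0 -1" --pt "-0.3 0 0 0 0 0 -1" --pt "0 0 0 0 0 0 -1" --pt "0 0 0 0 0 0 -1"

```text
time: 29.0
tool_pos: [0.4809, -0.3222, 0.2192]
ee_rot: [-2.296, -2.144, -0.001]
force: [0.6, -0.7, -0.3]
finger_gap: 0.0853
grasp_force: 0.0
```

```bash
python3 -c "
from h import *
go((.48,-.33,.25))
np.save('c3.npy',calibration('wrist'),allow_pickle=True)
shot('wrist','w3.png');cv2.imwrite('pics/t3.png',camera('top')[:,:,::-1])
a,b=cv2.imread('pics/w3.png'),cv2.imread('pics/t3.png')[150:350,140:407]
cv2.imwrite('pics/m3.png',np.vstack([cv2.resize(a,(480,360))[:300],cv2.resize(b,(480,300),interpolation=2)]))"
```

```text
t 29.0 pos [ 0.4809 -0.3222  0.2192] rot need [ 0.     -0.0003 -0.0021] gap 0.0853 F [ 0.6 -0.7 -0.3] q [-0.77  0.09  1.83  0.    1.23 -0.7 ]
[ 0.48 -0.33  0.25] -> [-0.262 -0.012 -1.028] |.| 1.06
```

View pics/m3.png

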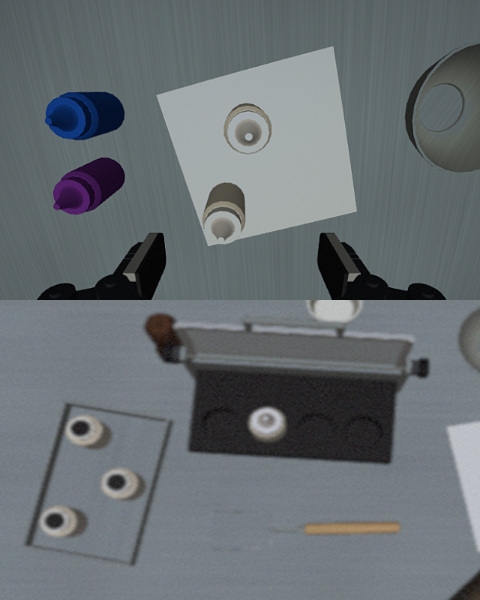

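All three used bottles stand in the tray. Fresh bottle tips are at wrist pixels (331,183) and (295,319).

```bash
python3 -c "
from h import *
c=np.load('c3.npy',allow_pickle=True).item()
P=p2w('wrist',[(331,183),(295,319)],.114,c);print(P)
A,B=P[:,:2]
go((*A,.19),(*A,.05),(*A,.2),(*s2w(-.025,-.035),.2))
# consistency: projected body base
for q in P: print(w2p('wrist',[(*q[:2],.002),(*q[:2],.076)],c).round())
a=cv2.imread('pics/w3.png')[130:350,220:440];cv2.imwrite('pics/a3.png',cv2.resize(a,(560,560),interpolation=2))
"
```

```text
[[ 0.48934271 -0.28135331  0.114     ]
 [ 0.45459556 -0.38658294  0.114     ]]
t 29.1 pos [ 0.4809 -0.3219  0.219 ] rot need [-0.0001 -0.0003 -0.0016] gap 0.0853 F [ 0.6  0.2 -0.3] q [-0.77  0.09  1.83  0.    1.23 -0.7 ]
[ 0.4893 -0.2814  0.19  ] -> [1.367 0.193 0.968] |.| 1.69
[ 0.4893 -0.2814  0.05  ] -> [0.    0.    4.667] |.| 4.67
[ 0.4893 -0.2814  0.2   ] -> [ 0.  0. -5.] |.| 5.0
[0.5912 0.005  0.2   ] -> [9.746 2.765 0.   ] |.| 10.13
[[328. 165.]
 [330. 175.]]
[[302. 265.]
 [298. 297.]]
```

View pics/a3.png

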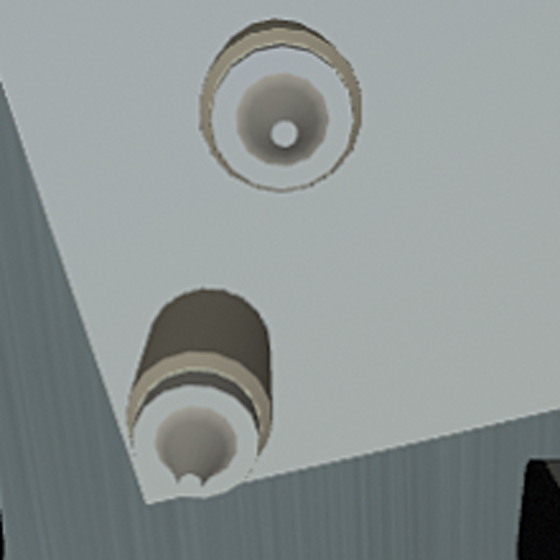

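Call:
drive_tool --pt "0.45 0.06 0.32 0 0 0 -1" --pt "0.45 0.06 0.32 0 0 0 -1" --pt "0.47 0.07 0.33 0 0 0 -1" --pt "0 0 0 0 0 0 -1" --pt "0 0 0 0 0 0 -1"

```text
time: 29.6
tool_pos: [0.4892, -0.2814, 0.1892]
ee_rot: [-2.294, -2.145, 0.001]
force: [0.5, 0.8, 0.4]
finger_gap: 0.0852
grasp_force: 0.0
```

```bash
python3 -c "
from h import *
go()
c=calibration('wrist');shot('wrist','w4.png')
s=read_state()
print(w2p('wrist',[(*s['tool_pos'][:2],z) for z in (.114,.088)],c))
print(p2w('wrist',[(320,240)],.114,c))
np.save('c4.npy',c,allow_pickle=True)
im=cv2.imread('pics/w4.png')[160:480,110:530];cv2.imwrite('pics/w4c.png',im)"
```

```text
t 29.6 pos [ 0.4892 -0.2814  0.1892] rot need [-0.0007 -0.0003 -0.0015] gap 0.0852 F [0.5 0.8 0.4] q [-0.7   0.08  1.89 -0.    1.17 -0.63]
[[323.33918492 254.93575862]
 [323.22778846 242.20718483]]
[[ 0.48790267 -0.27174229  0.114     ]]
```

View pics/w4c.png

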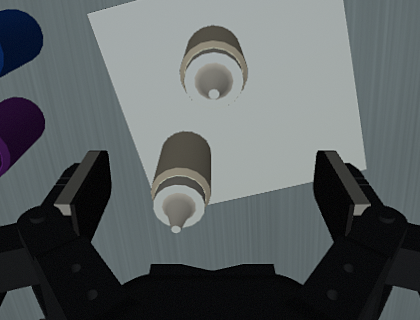

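Tip A appears at (324,254) against a prediction of (323,255), so it is centred. Descend and grasp.

Call:
drive_tool --pt "0 0 0.6 0 0 0 -1" --pt "0 0 0.8 0 0 0 -1" --pt "0 0 0.8 0 0 0 -1" --pt "0 0 0.8 0 0 0 -1" --pt "0 0 0.8 0 0 0 -1" --pt "0 0 0.6 0 0 0 -1" --pt "0 0 0.3 0 0 0 -1" --pt "0 0 0 0 0 0 -1" --pt "0 0 0 0 0 0 1" --pt "0 0 0 0 0 0 1" --pt "0 0 0 0 0 0 1" --pt "0 0 0 0 0 0 1"

```text
time: 30.85
tool_pos: [0.4904, -0.2834, 0.0509]
ee_rot: [2.294, 2.141, 0.001]
force: [-0.9, 0.7, 4.1]
finger_gap: 0.0501
grasp_force: 62.9
```

```bash
python3 -c "
from h import *
go((.4893,-.2814,.2),(*s2w(-.025,-.035),.2))"
```

```text
t 30.85 pos [ 0.4904 -0.2834  0.0509] rot need [ 0.002   0.0016 -0.0024] gap 0.0501 F [-0.9  0.7  4.1] q [-0.7   0.27  1.96 -0.    0.91 -0.63]
[ 0.4893 -0.2814  0.2   ] -> [ 0.064 -0.042 -4.971] |.| 4.97
[0.5912 0.005  0.2   ] -> [9.748 2.767 0.   ] |.| 10.13
```

Call:
drive_tool --pt "0 0 -0.4 0 0 0 1" --pt "0 0 -0.9 0 0 0 1" --pt "0 0 -0.9 0 0 0 1" --pt "0 0 -0.9 0 0 0 1" --pt "0 0 -0.9 0 0 0 1" --pt "0.4 0.12 -0.5 0 0 0 1" --pt "0.85 0.24 0 0 0 0 1" --pt "0.85 0.24 0 0 0 0 1" --pt "0.85 0.24 0 0 0 0 1" --pt "0.85 0.24 0 0 0 0 1" --pt "0.85 0.24 0 0 0 0 1" --pt "0.85 0.24 0 0 0 0 1" --pt "0.85 0.24 0 0 0 0 1" --pt "0.85 0.24 0 0 0 0 1" --pt "0.85 0.24 0 0 0 0 1" --pt "0.85 0.24 0 0 0 0 1" --pt "0.85 0.24 0 0 0 0 1" --pt "0 0 0 0 0 0 1" --pt "0 0 0 0 0 0 1"

```text
time: 32.75
tool_pos: [0.5912, 0.0048, 0.1832]
ee_rot: [-2.294, -2.145, 0.002]
force: [0.5, -0.5, -1.7]
finger_gap: 0.0501
grasp_force: 62.6
```

```bash
python3 -c "
from h import *
go((*s2w(-.025,-.035),.19))
c=calibration('wrist');np.save('c5.npy',c,allow_pickle=True);shot('wrist','w5.png')
s=read_state();p=s['tool_pos'];Rt=R.from_rotvec(s['ee_rot']).as_matrix()
for dz in (-.066,-.068): print('tip expected',w2p('wrist',[p+Rt@[0,0,dz]],c))
print('hole1 rim',w2p('wrist',[(*s2w(-.025,-.035),.04),(*s2w(-.025,.105),.04),(*s2w(-.025,-.105),.04)],c).round())
"
```

```text
t 32.75 pos [0.5912 0.0048 0.1832] rot need [-0.0012  0.0001 -0.0012] gap 0.0501 F [ 0.5 -0.5 -1.7] q [-0.16  0.15  1.83 -0.    1.16 -0.1 ]
[0.5912 0.005  0.19  ] -> [ 0.007 -0.002 -0.225] |.| 0.23
tip expected [[324.48427141 432.04474726]]
tip expected [[324.53165155 437.87113758]]
hole1 rim [[323. 225.]
 [323.  37.]
 [323. 300.]]
```

View pics/w5.png

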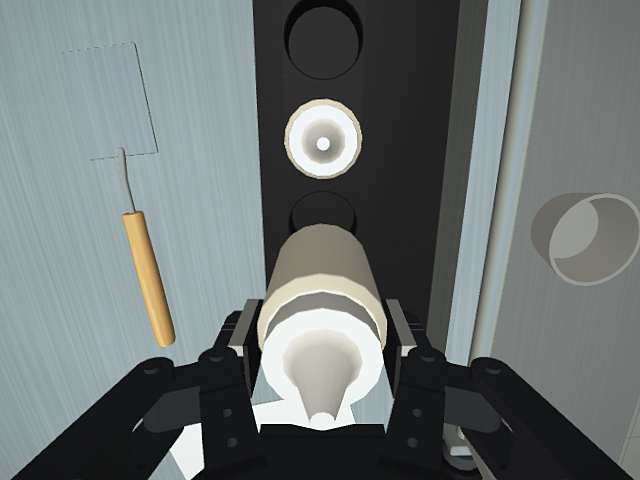

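```bash
python3 -c "
from h import *
c=np.load('c5.npy',allow_pickle=True).item()
s=read_state();p=np.array(s['tool_pos']);Rt=R.from_rotvec(s['ee_rot']).as_matrix()
a=np.linspace(0,2*np.pi,73)
def circ(dx,h,r,b): return w2p('wrist',[p+Rt@[dx+r*np.cos(t),r*np.sin(t),b-h] for t in a],c)
for b in (.045,.048,.051):
  for dx in (-.002,0,.002,.004):
    base=circ(dx,0,.026,b);col=circ(dx,.088,.0215,b);tip=circ(dx,.114,.003,b)
    print(b,dx,'base top %.0f tip %.0f collar %.0f-%.0f x %.0f-%.0f'%(base[:,1].min(),tip[:,1].mean(),col[:,1].min(),col[:,1].max(),col[:,0].min(),col[:,0].max()))
h3=w2p('wrist',[(*(s2w(-.025,.105)+.028*np.array([np.cos(t),np.sin(t)])),.04) for t in a],c);print('hole3',h3.min(0),h3.max(0))
h2=w2p('wrist',[(*(s2w(-.025,-.035)+.028*np.array([np.cos(t),np.sin(t)])),.04) for t in a],c);print('hole1',h2.min(0),h2.max(0))
print(w2p('wrist',[(*s2w(-.025,.035),.124)],c))
"
```

```text
0.045 -0.002 base top 233 tip 446 collar 328-430 x 261-387
0.045 0 base top 230 tip 441 collar 322-426 x 261-387
0.045 0.002 base top 226 tip 435 collar 317-421 x 261-388
0.045 0.004 base top 223 tip 430 collar 311-417 x 260-388
0.048 -0.002 base top 232 tip 437 collar 323-423 x 263-385
0.048 0 base top 228 tip 432 collar 318-419 x 262-386
0.048 0.002 base top 225 tip 426 collar 312-415 x 262-386
0.048 0.004 base top 221 tip 421 collar 307-411 x 262-387
0.051 -0.002 base top 230 tip 429 collar 318-417 x 264-384
0.051 0 base top 227 tip 424 collar 313-413 x 264-384
0.051 0.002 base top 223 tip 418 collar 308-409 x 263-385
0.051 0.004 base top 220 tip 413 collar 302-405 x 263-385
hole3 [283.78512301  -6.46355415] [361.79784173  78.91063619]
hole1 [289.12564424 191.44963476] [356.57756278 256.43158567]
[[322.97814889 143.78780123]]
```

Fit of base, collar and tip gives the bottle +2 mm in tool x and base 51 mm below the TCP; the hole model matches. Correct, then lower.

Call:
drive_tool --pt "-0.05 0.01 0.5 0 0 0 1" --pt "0 0 0.7 0 0 0 1" --pt "0 0 0.7 0 0 0 1" --pt "0 0 0.6 0 0 0 1" --pt "0 0 0.3 0 0 0 1" --pt "0 0 0.1 0 0 0 1" --pt "0 0 0 0 0 0 1" --pt "0 0 0.1 0 0 0 1" --pt "0 0 0.1 0 0 0 1" --pt "0 0 0.1 0 0 0 1" --pt "0 0 0.1 0 0 0 1" --pt "0 0 0 0 0 0 1"

```text
time: 34.0
tool_pos: [0.5918, 0.0023, 0.0844]
ee_rot: [-2.296, -2.143, 0.001]
force: [-1.0, -0.4, -2.0]
finger_gap: 0.05
grasp_force: 62.6
```

```bash
python3 -c "
from h import *
go((*s2w(-.025,-.035),.061))"
```

```text
t 34.0 pos [0.5918 0.0023 0.0844] rot need [-0.0006 -0.0001 -0.0024] gap 0.05 F [-1.  -0.4 -2. ] q [-0.17  0.27  1.89 -0.    0.99 -0.1 ]
[0.5912 0.005  0.061 ] -> [ 0.087 -0.026  0.78 ] |.| 0.79
```

Call:
drive_tool --pt "0 0 0.15 0 0 0 1" --pt "0 0 0.15 0 0 0 1" --pt "0 0 0.15 0 0 0 1" --pt "0 0 0.15 0 0 0 1" --pt "0 0 0.1 0 0 0 1" --pt "0 0 0 0 0 0 1" --pt "0 0 0 0 0 0 1"

```text
time: 34.7
tool_pos: [0.5922, 0.0022, 0.0638]
ee_rot: [-2.297, -2.143, 0.0]
force: [0.7, -0.1, -2.3]
finger_gap: 0.0501
grasp_force: 62.6
```

Call:
drive_tool --pt "0 0 0 0 0 0 -0.6" --pt "0 0 0 0 0 0 -0.6" --pt "0 0 0 0 0 0 -0.6" --pt "0 0 -0.5 0 0 0 -0.6" --pt "0 0 -0.9 0 0 0 -0.6" --pt "0 0 -0.9 0 0 0 -0.6" --pt "0 0 -0.9 0 0 0 -0.6" --pt "0 0 -0.9 0 0 0 -1" --pt "0 0 -0.2 0 0 0 -1" --pt "-0.5 -0.14 0 0 0 0 -1" --pt "-0.9 -0.25 0 0 0 0 -1" --pt "-0.9 -0.25 0 0 0 0 -1" --pt "-0.9 -0.25 0 0 0 0 -1" --pt "-0.9 -0.25 0 0 0 0 -1" --pt "-0.9 -0.25 0 0 0 0 -1" --pt "-0.9 -0.25 0 0 0 0 -1" --pt "-0.9 -0.25 0 0 0 0 -1" --pt "-0.9 -0.25 0 0 0 0 -1" --pt "-0.9 -0.25 0 0 0 0 -1"

```text
time: 36.6
tool_pos: [0.5006, -0.2513, 0.1906]
ee_rot: [-2.295, -2.14, 0.002]
force: [1.0, 0.3, 0.5]
finger_gap: 0.0854
grasp_force: 0.0
```

Call:
drive_tool --pt "-0.9 -0.25 0 0 0 0 -1" --pt "-0.9 -0.25 0 0 0 0 -1" --pt "-0.9 -0.25 0 0 0 0 -1" --pt "-0.9 -0.25 0 0 0 0 -1" --pt "-0.85 -0.25 0 0 0 0 -1" --pt "0 0 0 0 0 0 -1" --pt "0 0 0 0 0 0 -1"

```text
time: 37.3
tool_pos: [0.4547, -0.3807, 0.191]
ee_rot: [-2.296, -2.139, -0.001]
force: [0.3, 0.8, -0.1]
finger_gap: 0.0855
grasp_force: 0.0
```

```bash
python3 -c "
from h import *
go((.4546,-.3866,.19))
c=calibration('wrist');np.save('c6.npy',c,allow_pickle=True);shot('wrist','w6.png')
s=read_state();print(w2p('wrist',[(.4546,-.3866,.116)],c))
cv2.imwrite('pics/t6.png',camera('top')[:,:,::-1])
a,b=cv2.imread('pics/w6.png'),cv2.imread('pics/t6.png')[150:350,260:528]
cv2.imwrite('pics/m6.png',np.vstack([cv2.resize(a[160:],(560,280)),cv2.resize(b,(402,300),interpolation=2).copy() if 0 else cv2.copyMakeBorder(cv2.resize(b,(402,300),interpolation=2),0,0,0,158,0)]))"
```

```text
t 37.3 pos [ 0.4547 -0.3807  0.191 ] rot need [-0.0015 -0.0017 -0.0036] gap 0.0855 F [ 0.3  0.8 -0.1] q [-0.87  0.15  1.82  0.    1.18 -0.8 ]
[ 0.4546 -0.3866  0.19  ] -> [-0.196  0.008  0.033] |.| 0.2
[[323.55159338 262.69324755]]
```

View pics/m6.png

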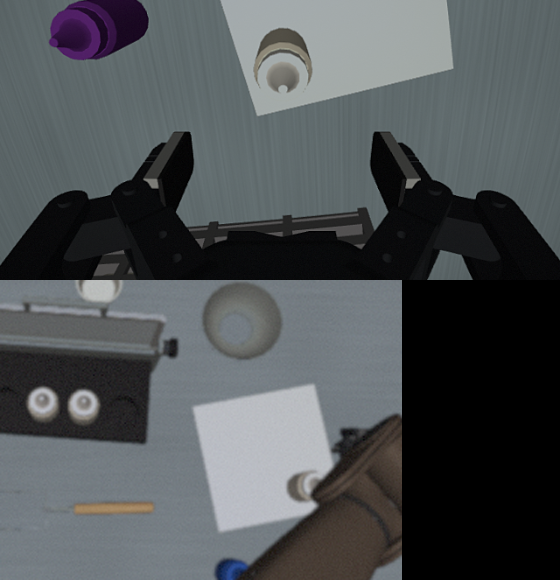

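Fresh A is seated in hole 1 beside the kept bottle. B's tip is at (323,261), close to the prediction. I'll grasp with a slightly narrower jaw to clear the purple decoy.

Call:
drive_tool --pt "-0.13 0 0.6 0 0 0 -0.7" --pt "0 0 0.8 0 0 0 -0.7" --pt "0 0 0.8 0 0 0 -0.7" --pt "0 0 0.8 0 0 0 -0.7" --pt "0 0 0.8 0 0 0 -0.7" --pt "0 0 0.6 0 0 0 -0.7" --pt "0 0 0.3 0 0 0 -0.7" --pt "0 0 0 0 0 0 -0.7" --pt "0 0 0 0 0 0 1" --pt "0 0 0 0 0 0 1" --pt "0 0 0 0 0 0 1" --pt "0 0 0 0 0 0 1" --pt "0 0 -0.4 0 0 0 1" --pt "0 0 -0.9 0 0 0 1" --pt "0 0 -0.9 0 0 0 1" --pt "0 0 -0.9 0 0 0 1" --pt "0 0 -0.9 0 0 0 1" --pt "0 0 -0.5 0 0 0 1" --pt "0 0 0 0 0 0 1"

```text
time: 39.3
tool_pos: [0.4568, -0.3858, 0.19]
ee_rot: [2.293, 2.14, -0.001]
force: [-0.1, -0.7, -0.8]
finger_gap: 0.05
grasp_force: 62.5
```

```bash
python3 -c "
from h import *
go((*s2w(-.025,-.105),.185))"
```

```text
t 39.3 pos [ 0.4568 -0.3858  0.19  ] rot need [ 0.0023  0.0025 -0.0024] gap 0.05 F [-0.1 -0.7 -0.8] q [-0.87  0.15  1.81 -0.    1.17 -0.8 ]
[ 0.5866 -0.0648  0.185 ] -> [10.956  3.62   0.166] |.| 11.54
```

Call:
drive_tool --pt "0.45 0.15 0 0 0 0 1" --pt "0.85 0.28 0 0 0 0 1" --pt "0.85 0.28 0 0 0 0 1" --pt "0.85 0.28 0 0 0 0 1" --pt "0.85 0.28 0 0 0 0 1" --pt "0.85 0.28 0 0 0 0 1" --pt "0.85 0.28 0 0 0 0 1" --pt "0.85 0.28 0 0 0 0 1" --pt "0.85 0.28 0 0 0 0 1" --pt "0.85 0.28 0 0 0 0 1" --pt "0.85 0.28 0 0 0 0 1" --pt "0.85 0.28 0 0 0 0 1" --pt "0.85 0.28 0 0 0 0 1" --pt "0.31 0.11 0 0 0 0 1" --pt "0 0 0 0 0 0 1" --pt "0 0 0 0 0 0 1"

```text
time: 40.9
tool_pos: [0.5862, -0.0643, 0.1857]
ee_rot: [-2.295, -2.143, 0.003]
force: [-1.0, -0.3, -1.8]
finger_gap: 0.05
grasp_force: 62.5
```

```bash
python3 -c "
from h import *
go((*s2w(-.025,-.105),.185))
c=calibration('wrist');np.save('c7.npy',c,allow_pickle=True);shot('wrist','w7.png')
s=read_state();p=np.array(s['tool_pos']);Rt=R.from_rotvec(s['ee_rot']).as_matrix()
a=np.linspace(0,2*np.pi,73)
def circ(dx,h,r,b): return w2p('wrist',[p+Rt@[dx+r*np.cos(t),r*np.sin(t),b-h] for t in a],c)
for b in (.048,.051):
  for dx in (-.002,0,.002):
    base=circ(dx,0,.026,b);col=circ(dx,.088,.0215,b);tip=circ(dx,.114,.003,b)
    print(b,dx,'base top %.0f tip %.0f,%.0f collar %.0f-%.0f x %.0f-%.0f'%(base[:,1].min(),*tip.mean(0),col[:,1].min(),col[:,1].max(),col[:,0].min(),col[:,0].max()))
for y in(.105,-.105):
  h3=w2p('wrist',[(*(s2w(-.025,y)+.028*np.array([np.cos(t),np.sin(t)])),.04) for t in a],c);print('hole',y,h3.min(0),h3.max(0))
"
```

```text
t 40.9 pos [ 0.5862 -0.0643  0.1857] rot need [-0.0014  0.0001 -0.0022] gap 0.05 F [-1.  -0.3 -1.8] q [-0.28  0.14  1.83 -0.    1.17 -0.21]
[ 0.5866 -0.0648  0.185 ] -> [-0.019  0.015  0.025] |.| 0.03
0.048 -0.002 base top 232 tip 325,437 collar 323-423 x 263-386
0.048 0 base top 228 tip 325,432 collar 317-419 x 262-386
0.048 0.002 base top 225 tip 325,426 collar 312-415 x 262-386
0.051 -0.002 base top 230 tip 324,429 collar 318-417 x 264-384
0.051 0 base top 227 tip 325,423 collar 313-413 x 264-385
0.051 0.002 base top 223 tip 325,418 collar 307-409 x 263-385
hole 0.105 [ 281.94723644 -119.54149396] [364.37996099 -26.31577124]
hole -0.105 [290.14395689 191.87401161] [357.00343301 256.28199629]
```

View pics/w7.png

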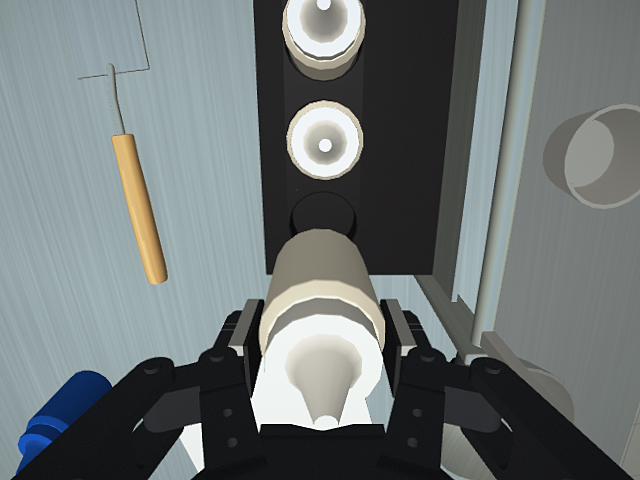

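Bottle B is centred (tip (326,422), base edge at row 229) and hole 0 is where modelled. Lower it.

Call:
drive_tool --pt "0 0.01 0.5 0 0 0 1" --pt "0 0 0.7 0 0 0 1" --pt "0 0 0.7 0 0 0 1" --pt "0 0 0.7 0 0 0 1" --pt "0 0 0.3 0 0 0 1" --pt "0 0 0.1 0 0 0 1" --pt "0 0 0 0 0 0 1" --pt "0 0 0.1 0 0 0 1" --pt "0 0 0.1 0 0 0 1" --pt "0 0 0.1 0 0 0 1" --pt "0 0 0.1 0 0 0 1" --pt "0 0 0 0 0 0 1"

```text
time: 42.15
tool_pos: [0.5869, -0.064, 0.0844]
ee_rot: [-2.296, -2.143, 0.001]
force: [0.3, 0.1, -1.6]
finger_gap: 0.05
grasp_force: 62.5
```

Call:
drive_tool --pt "0 0 0.15 0 0 0 1" --pt "0 0 0.15 0 0 0 1" --pt "0 0 0.15 0 0 0 1" --pt "0 0 0.15 0 0 0 1" --pt "0 0 0.1 0 0 0 1" --pt "0 0 0 0 0 0 1" --pt "0 0 0 0 0 0 1"

```text
time: 42.85
tool_pos: [0.5873, -0.0642, 0.0638]
ee_rot: [-2.297, -2.143, 0.0]
force: [1.3, -0.0, -1.0]
finger_gap: 0.0498
grasp_force: 62.5
```

Call:
drive_tool --pt "0 0 0 0 0 0 -0.6" --pt "0 0 0 0 0 0 -0.6" --pt "0 0 0 0 0 0 -0.6" --pt "0 0 -0.5 0 0 0 -0.6" --pt "0 0 -0.9 0 0 0 -0.6" --pt "0 0 -0.9 0 0 0 -0.6" --pt "0 0 -0.9 0 0 0 -0.6" --pt "0 0 -0.9 0 0 0 -0.6" --pt "0 -0.6 -0.9 0 0 0 0.4" --pt "0 -0.6 -0.9 0 0 0 0.4" --pt "0 -0.6 -0.9 0 0 0 0.4" --pt "0 -0.6 -0.9 0 0 0 0.4" --pt "0 0 0 0 0 0 0.4" --pt "0 0 0 0 0 0 0.4"

```text
time: 44.25
tool_pos: [0.5157, -0.0593, 0.2966]
ee_rot: [2.295, 2.141, 0.003]
force: [-0.2, -0.3, -0.4]
finger_gap: 0.0257
grasp_force: 0.0
```

```bash
python3 -c "
from h import *
go()
shot('wrist','w8.png');shot('scene','s8.png');shot('top','t8.png')
f=lambda n:cv2.imread('pics/'+n)
cv2.imwrite('pics/m8.png',np.hstack([cv2.resize(f('w8.png'),(400,300)),cv2.resize(f('s8.png')[120:420,160:400],(400,500))[:300]]))
c=calibration('top')
np.save('cw8.npy',calibration('wrist'),allow_pickle=True)"
```

```text
t 44.25 pos [ 0.5157 -0.0593  0.2966] rot need [ 0.0022  0.0005 -0.0025] gap 0.0257 F [-0.2 -0.3 -0.4] q [-0.31 -0.11  1.88  0.    1.37 -0.24]
```

View pics/m8.png

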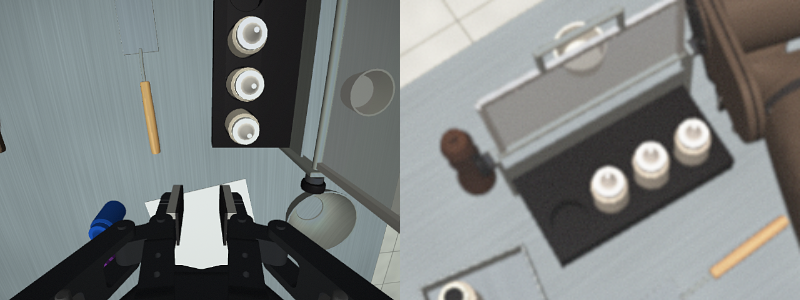

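All three full bottles sit upright at equal depth and the guard is still up. I've used up the picture views, so the rest is checked numerically. Now to grip the handle from above.

Call:
drive_tool --pt "0 0 -0.7 0 0 0 0.4" --pt "0 0 -0.9 0 0 0 0.4" --pt "0 0 -0.9 0 0 0 0.4" --pt "0 0 -0.9 0 0 0 0.4" --pt "0 0 0 0 0 0 0.4" --pt "0.5 0.82 0 0 0 0 0.4" --pt "0.5 0.82 0 0 0 0 0.4" --pt "0.5 0.82 0 0 0 0 0.4" --pt "0.5 0.82 0 0 0 0 0.4" --pt "0.5 0.82 0 0 0 0 0.4" --pt "0.5 0.82 0 0 0 0 0.4" --pt "0.46 0.8 0 0 0 0 0.4" --pt "0 0 0 0 0 0 0.4" --pt "0 0 0 0 0 0 0.4"

```text
time: 45.8
tool_pos: [0.6937, 0.0327, 0.3935]
ee_rot: [-2.293, -2.142, 0.006]
force: [-0.7, -0.9, -0.6]
finger_gap: 0.0254
grasp_force: 0.0
```

```bash
python3 -c "
from h import *
go((.6945,.0333,.40),(.6945,.0333,.325))
th=np.linspace(1.604,.698,15)
d=np.c_[-.19*np.diff(np.cos(th)),-.19*np.diff(np.sin(th))]/.03
print(d.round(2).tolist())"
```

```text
t 45.8 pos [0.6937 0.0327 0.3935] rot need [-0.0034  0.0001 -0.0021] gap 0.0254 F [-0.7 -0.9 -0.6] q [-0.1   0.27  1.31 -0.    1.57 -0.03]
[0.6945 0.0333 0.4   ] -> [ 0.023  0.026 -0.218] |.| 0.22
[0.6945 0.0333 0.325 ] -> [0.  0.  2.5] |.| 2.5
[[-0.41, -0.0], [-0.41, 0.03], [-0.41, 0.05], [-0.4, 0.08], [-0.4, 0.1], [-0.39, 0.13], [-0.38, 0.15], [-0.37, 0.18], [-0.36, 0.2], [-0.34, 0.23], [-0.33, 0.25], [-0.31, 0.27], [-0.29, 0.29], [-0.27, 0.31]]
```

Call:
drive_tool --pt "0.02 0.02 0.4 0 0 0 0.4" --pt "0 0 0.5 0 0 0 0.4" --pt "0 0 0.5 0 0 0 0.4" --pt "0 0 0.5 0 0 0 0.4" --pt "0 0 0.38 0 0 0 0.4" --pt "0 0 0 0 0 0 0.4" --pt "0 0 0 0 0 0 1" --pt "0 0 0 0 0 0 1" --pt "0 0 0 0 0 0 1" --pt "0 0 0 0 0 0 1"

```text
time: 46.8
tool_pos: [0.6945, 0.033, 0.3289]
ee_rot: [2.296, 2.143, 0.0]
force: [-1.4, -0.1, -2.6]
finger_gap: 0.0073
grasp_force: 58.6
```

Call:
drive_tool --pt "0 -0.41 0 0 0 0 1" --pt "0 -0.41 0.03 0 0 0 1" --pt "0 -0.41 0.05 0 0 0 1" --pt "0 -0.4 0.08 0 0 0 1" --pt "0 -0.4 0.1 0 0 0 1" --pt "0 -0.39 0.13 0 0 0 1" --pt "0 -0.38 0.15 0 0 0 1"

```text
time: 47.5
tool_pos: [0.6135, 0.0387, 0.315]
ee_rot: [2.29, 2.137, 0.014]
force: [7.1, -0.9, -2.6]
finger_gap: 0.007
grasp_force: 58.8
```

Call:
drive_tool --pt "0 -0.37 0.18 0 0 0 1" --pt "0 -0.36 0.2 0 0 0 1" --pt "0 -0.34 0.23 0 0 0 1" --pt "0 -0.33 0.25 0 0 0 1" --pt "0 -0.31 0.27 0 0 0 1" --pt "0 -0.29 0.29 0 0 0 1" --pt "0 -0.27 0.31 0 0 0 1" --pt "0 0 0 0 0 0 1" --pt "0 0 0 0 0 0 1"

```text
time: 48.4
tool_pos: [0.5426, 0.0437, 0.2613]
ee_rot: [-2.297, -2.143, -0.0]
force: [-1.9, 0.8, 4.1]
finger_gap: 0.007
grasp_force: 60.8
```

```bash
python3 -c "
from h import *
go()
p=np.array(read_state()['tool_pos']);d=p[:2]-ST;sx=d[0]*np.cos(W)+d[1]*np.sin(W);print('sx',sx,'theta',np.degrees(np.arccos((.07-sx)/.19)), 'z theta',np.degrees(np.arcsin((p[2]+.007-.145)/.19)))"
```

```text
t 48.4 pos [0.5426 0.0437 0.2613] rot need [-0.     -0.0001 -0.0024] gap 0.007 F [-1.9  0.8  4.1] q [-0.11 -0.03  1.87  0.    1.3  -0.04]
sx -0.07601566182497886 theta 39.78030749654736 z theta 40.47082093455494
```

Call:
drive_tool --pt "0 0 0 0 0 0 0.55" --pt "0 0 0 0 0 0 0.55" --pt "0 0 0 0 0 0 0.55" --pt "0 0 -0.3 0 0 0 0.55" --pt "0 0 -0.5 0 0 0 0.55" --pt "0 0 -0.8 0 0 0 0.55" --pt "0 0 -0.9 0 0 0 0.55" --pt "0 0 -0.8 0 0 0 0.55" --pt "0 0 0 0 0 0 0.55" --pt "0 0 0 0 0 0 0.55"

```text
time: 49.4
tool_pos: [0.543, 0.0435, 0.3607]
ee_rot: [2.295, 2.142, 0.002]
force: [-0.1, -0.2, -0.0]
finger_gap: 0.0187
grasp_force: 0.0
```

```bash
python3 -c "
from h import *
go()
c=calibration('wrist');im=camera('wrist');cv2.imwrite('pics/w9.png',im[:,:,::-1]);np.save('c9.npy',c,allow_pickle=True)
g=im.mean(2)
def bar(th,y):
    r=.07-.19*np.cos(th);z=.145+.19*np.sin(th);cn=[]
    for o in(-.005,.005):cn.append([*s2w(r+o,y),z])
    return w2p('wrist',cn,c)
for t in (32,36,38,40,42,44,48): print(t,[bar(np.radians(t),y).round(0).tolist() for y in (.03,0)])
for y in(.03,.0):
    row=int(bar(np.radians(40),y)[0,1]);print(row,g[row,270:390:3].astype(int).tolist())
"
```

```text
t 49.4 pos [0.543  0.0435 0.3607] rot need [ 0.0015  0.0001 -0.0024] gap 0.0187 F [-0.1 -0.2 -0. ] q [-0.11 -0.08  1.74 -0.    1.48 -0.04]
32 [[[294.0, 197.0], [308.0, 197.0]], [[295.0, 236.0], [308.0, 236.0]]]
36 [[[304.0, 200.0], [318.0, 200.0]], [[304.0, 240.0], [318.0, 240.0]]]
38 [[[309.0, 201.0], [324.0, 201.0]], [[310.0, 243.0], [324.0, 243.0]]]
40 [[[315.0, 203.0], [330.0, 203.0]], [[315.0, 245.0], [330.0, 245.0]]]
42 [[[322.0, 205.0], [337.0, 204.0]], [[322.0, 247.0], [336.0, 247.0]]]
44 [[[329.0, 206.0], [344.0, 206.0]], [[328.0, 250.0], [343.0, 250.0]]]
48 [[[344.0, 209.0], [360.0, 209.0]], [[343.0, 255.0], [359.0, 254.0]]]
202 [131, 131, 126, 128, 131, 128, 129, 127, 130, 127, 128, 124, 128, 130, 133, 105, 124, 129, 124, 97, 26, 26, 26, 24, 18, 92, 91, 92, 94, 136, 138, 142, 137, 142, 106, 143, 121, 122, 123, 123]
245 [129, 130, 127, 131, 126, 129, 133, 126, 127, 127, 129, 128, 125, 130, 129, 101, 125, 128, 124, 90, 24, 26, 26, 24, 25, 22, 18, 50, 140, 137, 151, 136, 143, 154, 124, 121, 122, 122, 123, 123]
```

Bar edges sit at columns ~315–329, matching 40°. I'll move clear, wait more than a second, then recheck and hand in.

Call:
drive_tool --pt "0 -0.4 -0.5 0 0 0 0.5" --pt "0 -0.4 -0.3 0 0 0 0.5" --pt "0 0 0 0 0 0 0.5" --pt "0 0 0 0 0 0 0.5" --pt "0 0 0 0 0 0 0.5" --pt "0 0 0 0 0 0 0.5" --pt "0 0 0 0 0 0 0.5" --pt "0 0 0 0 0 0 0.5" --pt "0 0 0 0 0 0 0.5" --pt "0 0 0 0 0 0 0.5" --pt "0 0 0 0 0 0 0.5" --pt "0 0 0 0 0 0 0.5" --pt "0 0 0 0 0 0 0.5" --pt "0 0 0 0 0 0 0.5" --pt "0 0 0 0 0 0 0.5"

```text
time: 50.95
tool_pos: [0.5187, 0.0452, 0.3834]
ee_rot: [2.297, 2.143, -0.0]
force: [-0.1, 0.3, 0.8]
finger_gap: 0.0212
grasp_force: 0.0
```

```bash
python3 -c "
from h import *
go()
print(hand_in())"
```

```text
t 50.95 pos [0.5187 0.0452 0.3834] rot need [ 0.      0.     -0.0024] gap 0.0212 F [-0.1  0.3  0.8] q [-0.11 -0.14  1.75 -0.    1.53 -0.04]
the job is handed in; nothing more can be done
None
```

The job is handed in at 51 s, with no verdict returned: the three used bottles stand in the tray, the two fresh bottles and the kept one are seated in the station's holes, and the guard measured about 40° just after release; I did not recheck it after the final wait.

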